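# Put the kiln furniture away: prop pyramid and batt pile

## Task

First get the loose round kiln props off the table: lay one in the cradle's empty groove to complete the bottom row of three, then saddle the others into the gaps above, two in the second row and, if there is one more, one on top, each lying straight along the grooves with its ends about flush with the others. When the pyramid stands, pile the loose flat batts squarely on the batt on the pallet, edges flush all round, and leave the cup, bowl, jar and mug where they stand.

Things in the scene. Friction and masses are not known exactly. Their poses are not given: they have to be found in the camera images.
- cradle: Fixed wooden cradle, left or right on the table: plate 180 x 44 mm with four cross bars 28 mm high making three grooves at its x = -52, 0, +52 mm. A prop in a groove lies along the cradle's y, centre at y = 0 and 40 mm above the table, ends overhanging 9 mm. A prop saddled on two lies 26 mm sideways of each and 40 mm higher. Origin on the table under its centre.
- pile (a point): Centre of the top face of the first batt, which is fixed on the wooden pallet (150 x 50 x 12 mm, on the other side of the table from the cradle); this face is 26 mm above the table, 120 mm along the point's x and 60 mm along its y, z up.
- base1: Kiln prop: a plain pale ceramic cylinder (flat ends, each with a dark centre), diameter 48 mm, length 62 mm, about 0.2 kg. Origin at its centre, body x along the cylinder's axis; y and z roll with it. Lies in the cradle's middle groove at the start.
- base2: Kiln prop: a plain pale ceramic cylinder (flat ends, each with a dark centre), diameter 48 mm, length 62 mm, about 0.2 kg. Origin at its centre, body x along the cylinder's axis; y and z roll with it. Lies in the cradle's +x groove at the start. The -x groove is empty.
- prop1: Kiln prop: a plain pale ceramic cylinder (flat ends, each with a dark centre), diameter 48 mm, length 62 mm, about 0.2 kg. Origin at its centre, body x along the cylinder's axis; y and z roll with it. Lies on its side on the table at the start. Absent in some runs.
- prop2: Kiln prop: a plain pale ceramic cylinder (flat ends, each with a dark centre), diameter 48 mm, length 62 mm, about 0.2 kg. Origin at its centre, body x along the cylinder's axis; y and z roll with it. Lies on its side on the table at the start. Absent in some runs.
- prop3: Kiln prop: a plain pale ceramic cylinder (flat ends, each with a dark centre), diameter 48 mm, length 62 mm, about 0.2 kg. Origin at its centre, body x along the cylinder's axis; y and z roll with it. Lies on its side on the table at the start. Absent in some runs.
- prop4: Kiln prop: a plain pale ceramic cylinder (flat ends, each with a dark centre), diameter 48 mm, length 62 mm, about 0.2 kg. Origin at its centre, body x along the cylinder's axis; y and z roll with it. Lies on its side on the table at the start. Absent in some runs.
- batt1: Loose kiln batt: flat beige slab 120 x 60 x 14 mm (x, y, z), about 0.2 kg, lying flat on the table. Origin at the centre of its underside. Absent in some runs.
- batt2: Loose kiln batt: flat beige slab 120 x 60 x 14 mm (x, y, z), about 0.2 kg, lying flat on the table. Origin at the centre of its underside. Absent in some runs.
- batt3: Loose kiln batt: flat beige slab 120 x 60 x 14 mm (x, y, z), about 0.2 kg, lying flat on the table. Origin at the centre of its underside. Absent in some runs.
- batt4: Loose kiln batt: flat beige slab 120 x 60 x 14 mm (x, y, z), about 0.2 kg, lying flat on the table. Origin at the centre of its underside. Absent in some runs.
- cup: Bystander: white ceramic cup standing beyond the cradle or the pallet, rim diameter 68 mm, height 68 mm; origin at the centre of its underside.
- bowl: Bystander: shallow blue bowl, rim diameter 100 mm, height 40 mm; origin at the centre of its underside.
- jar: Bystander: small paint jar, diameter 52 mm, height 55 mm, near the robot; origin at the centre of its underside.
- mug: Bystander: white mug with handle, diameter 72 mm, height 75 mm; origin at the centre of its underside.
Not all that is in view belongs to the job. What is shaped like the batt4 but red or yellow is not meant.

How it is judged:
On the way, in this order (a step that is already met when the one before it is completed fails the run):
1. all props present form the pyramid on the cradle and rest (((x of base1 in the frame of cradle between -0.062 and -0.042 m and z of base1 in the frame of cradle between 0.0316 and 0.0476 m) or (x of base1 in the frame of cradle between -0.01 and 0.01 m and z of base1 in the frame of cradle between 0.0316 and 0.0476 m) or (x of base1 in the frame of cradle between 0.042 and 0.062 m and z of base1 in the frame of cradle between 0.0316 and 0.0476 m) or (x of base1 in the frame of cradle between -0.036 and -0.016 m and z of base1 in the frame of cradle between 0.0719 and 0.088 m) or (x of base1 in the frame of cradle between 0.016 and 0.036 m and z of base1 in the frame of cradle between 0.0719 and 0.088 m) or (x of base1 in the frame of cradle between -0.01 and 0.01 m and z of base1 in the frame of cradle between 0.1123 and 0.1283 m)) and y of base1 in the frame of cradle between -0.012 and 0.012 m and angle between the x axis of each of base1, base2, prop1, prop2, prop3, prop4 and the y axis of cradle, either way round below 0.17 rad and linear speed of each of base1, base2, prop1, prop2, prop3, prop4 below 0.03 m/s and ((x of base2 in the frame of cradle between -0.062 and -0.042 m and z of base2 in the frame of cradle between 0.0316 and 0.0476 m) or (x of base2 in the frame of cradle between -0.01 and 0.01 m and z of base2 in the frame of cradle between 0.0316 and 0.0476 m) or (x of base2 in the frame of cradle between 0.042 and 0.062 m and z of base2 in the frame of cradle between 0.0316 and 0.0476 m) or (x of base2 in the frame of cradle between -0.036 and -0.016 m and z of base2 in the frame of cradle between 0.0719 and 0.088 m) or (x of base2 in the frame of cradle between 0.016 and 0.036 m and z of base2 in the frame of cradle between 0.0719 and 0.088 m) or (x of base2 in the frame of cradle between -0.01 and 0.01 m and z of base2 in the frame of cradle between 0.1123 and 0.1283 m)) and y of base2 in the frame of cradle between -0.012 and 0.012 m and ((x of prop1 in the frame of cradle between -0.062 and -0.042 m and z of prop1 in the frame of cradle between 0.0316 and 0.0476 m) or (x of prop1 in the frame of cradle between -0.01 and 0.01 m and z of prop1 in the frame of cradle between 0.0316 and 0.0476 m) or (x of prop1 in the frame of cradle between 0.042 and 0.062 m and z of prop1 in the frame of cradle between 0.0316 and 0.0476 m) or (x of prop1 in the frame of cradle between -0.036 and -0.016 m and z of prop1 in the frame of cradle between 0.0719 and 0.088 m) or (x of prop1 in the frame of cradle between 0.016 and 0.036 m and z of prop1 in the frame of cradle between 0.0719 and 0.088 m) or (x of prop1 in the frame of cradle between -0.01 and 0.01 m and z of prop1 in the frame of cradle between 0.1123 and 0.1283 m)) and y of prop1 in the frame of cradle between -0.012 and 0.012 m and ((x of prop2 in the frame of cradle between -0.062 and -0.042 m and z of prop2 in the frame of cradle between 0.0316 and 0.0476 m) or (x of prop2 in the frame of cradle between -0.01 and 0.01 m and z of prop2 in the frame of cradle between 0.0316 and 0.0476 m) or (x of prop2 in the frame of cradle between 0.042 and 0.062 m and z of prop2 in the frame of cradle between 0.0316 and 0.0476 m) or (x of prop2 in the frame of cradle between -0.036 and -0.016 m and z of prop2 in the frame of cradle between 0.0719 and 0.088 m) or (x of prop2 in the frame of cradle between 0.016 and 0.036 m and z of prop2 in the frame of cradle between 0.0719 and 0.088 m) or (x of prop2 in the frame of cradle between -0.01 and 0.01 m and z of prop2 in the frame of cradle between 0.1123 and 0.1283 m)) and y of prop2 in the frame of cradle between -0.012 and 0.012 m and ((x of prop3 in the frame of cradle between -0.062 and -0.042 m and z of prop3 in the frame of cradle between 0.0316 and 0.0476 m) or (x of prop3 in the frame of cradle between -0.01 and 0.01 m and z of prop3 in the frame of cradle between 0.0316 and 0.0476 m) or (x of prop3 in the frame of cradle between 0.042 and 0.062 m and z of prop3 in the frame of cradle between 0.0316 and 0.0476 m) or (x of prop3 in the frame of cradle between -0.036 and -0.016 m and z of prop3 in the frame of cradle between 0.0719 and 0.088 m) or (x of prop3 in the frame of cradle between 0.016 and 0.036 m and z of prop3 in the frame of cradle between 0.0719 and 0.088 m) or (x of prop3 in the frame of cradle between -0.01 and 0.01 m and z of prop3 in the frame of cradle between 0.1123 and 0.1283 m)) and y of prop3 in the frame of cradle between -0.012 and 0.012 m and ((x of prop4 in the frame of cradle between -0.062 and -0.042 m and z of prop4 in the frame of cradle between 0.0316 and 0.0476 m) or (x of prop4 in the frame of cradle between -0.01 and 0.01 m and z of prop4 in the frame of cradle between 0.0316 and 0.0476 m) or (x of prop4 in the frame of cradle between 0.042 and 0.062 m and z of prop4 in the frame of cradle between 0.0316 and 0.0476 m) or (x of prop4 in the frame of cradle between -0.036 and -0.016 m and z of prop4 in the frame of cradle between 0.0719 and 0.088 m) or (x of prop4 in the frame of cradle between 0.016 and 0.036 m and z of prop4 in the frame of cradle between 0.0719 and 0.088 m) or (x of prop4 in the frame of cradle between -0.01 and 0.01 m and z of prop4 in the frame of cradle between 0.1123 and 0.1283 m)) and y of prop4 in the frame of cradle between -0.012 and 0.012 m), for 0.3 s.
2. all loose batts present lie squarely on the pallet's batt (x of batt1 in the frame of pile between -0.008 and 0.008 m and y of batt1 in the frame of pile between -0.008 and 0.008 m and z of batt1 in the frame of pile between -0.004 and 0.062 m and angle between the x axis of each of batt1, batt2, batt3, batt4 and the x axis of pile, either way round below 0.105 rad and angle between the z axis of each of batt1, batt2, batt3, batt4 and the z axis of pile, either way round below 0.06 rad and linear speed of each of batt1, batt2, batt3, batt4 below 0.03 m/s and x of batt2 in the frame of pile between -0.008 and 0.008 m and y of batt2 in the frame of pile between -0.008 and 0.008 m and z of batt2 in the frame of pile between -0.004 and 0.062 m and x of batt3 in the frame of pile between -0.008 and 0.008 m and y of batt3 in the frame of pile between -0.008 and 0.008 m and z of batt3 in the frame of pile between -0.004 and 0.062 m and x of batt4 in the frame of pile between -0.008 and 0.008 m and y of batt4 in the frame of pile between -0.008 and 0.008 m and z of batt4 in the frame of pile between -0.004 and 0.062 m), for 0.3 s.
At the end, for the whole second after the job is handed in: Every prop lies at rest in the bottom row or saddled above it (10 mm along the row, 8 mm in height, 12 mm off the centre line, 0.17 rad); every loose batt lies flat on the pile within 8 mm and 0.1 rad of the pallet's batt, either way round (all of step 1 and all of step 2); the robot touches nothing.
It fails at once if the cup is shifted by more than 30 mm (distance of cup from where it was at the start of the episode above 0.03 m).
It fails at once if the bowl is shifted by more than 30 mm (distance of bowl from where it was at the start of the episode above 0.03 m).
It fails at once if the jar is shifted by more than 30 mm (distance of jar from where it was at the start of the episode above 0.03 m).
It fails at once if the mug is shifted by more than 30 mm (distance of mug from where it was at the start of the episode above 0.03 m).
Of prop1, prop2, prop3, prop4 only 3 to 4 are there at a start; the rules pass over those that are not, and their reading is None.
Of batt1, batt2, batt3, batt4 only 3 to 4 are there at a start; the rules pass over those that are not, and their reading is None.
At some moment in a run one of batt1, batt2, batt3, batt4 may be knocked a few centimetres aside while the robot is not near it.
Once in a run the grip may slacken for a moment while it holds something.
It also fails if it takes over 210 s, if anything falls off the work surface, if the arm or the gripper's body presses on something with over 40 N, if the wrist force passes 120 N, or if a joint passes its speed limit or range.

## Robot

A 6-joint arm with a two-finger parallel gripper is mounted at the origin on the work surface. World frame = base frame: x ahead of the robot, y to its left, z up, the work surface at z = 0. Lengths are in m, angles in rad, forces in N, time in s.
With the tool pointing down it reaches from about 0.3 to 0.85 m from the base axis. Payload 4.2 kg.
Tool frame: the origin (TCP) lies on the centre line of the jaws, within the pads' length; the fingertips stand ahead of it and the grasp point (between the pads) lies 2 mm behind it (finger_overhang is the z of the fingertips in the tool frame, in m); z points along the fingers, y is the direction in which the jaws open and shut (so a half turn about z gives the same grasp; the last joint's range is limited). The gripper opens to 91 mm and grips with 3 to 60 N. Pads are 32 mm wide; open, the fingers measure 118 mm over their backs; the gripper's body (76 mm by 178 mm) begins 60 mm behind the grasp point.
Start: joints at [1.155, 0.32, 1.565, -0, 1.257, -0.02], TCP at [0.222, 0.531, 0.231] pointing down, gripper open.
Joint ranges: [-3.11, 3.11], [-0.84, 2.01], [0.21, 2.61], [-1.34, 4.49], [0.05, 2.63], [-2.56, 2.56]. Speed limits (rad/s): [2.57, 2.57, 3.14, 3.14, 3.14, 3.14].

## Interface

Orientations are given as a unit quaternion [x, y, z, w].
In Python, from rig import * gives the robot as it stands.
- The arm moves only by the shell command python3 -m handwheel 'ROWS' [OPENING] [FORCE]. ROWS is JSON, one flat list of numbers, 4 for each row, row after row: the shift along the tool's x, y, z in mm, then the turn about the tool's z in degrees. In form: [dx, dy, dz, spin, dx, dy, dz, spin, ...]. A call has 1 to 20 rows; each row shifts and turns the commanded pose from where the row before left it, along the tool's axes as they then stand; what a row does not reach is not made up. A row lasts 1/8 s, in which the tool goes at most 62.5 mm and 10.7 degrees, less where a joint would pass 70% of its speed; a pose out of reach is approached as far as the arm can. A call is refused whole if a number of a shift passes 62.5 or a number of a turn 10.7, either way. A call with a gripper value outside its range is refused whole. OPENING is the opening, from -1 (shut) to 1 (fully open), set as the call begins (- or left out, the last holds). The fingers move at their own pace and stop on an object; FORCE is the grip in N (left out, the last holds). Time passes only in rows, so rows that do not move let the fingers close. It gives the time, the measured TCP pose, the force and the opening at its end, in the units of the state.
- get_state(): the state, without advancing time (a new reading comes with each control period).
- grab_frame(name): name is "side" or "top" or "wrist"; returns the picture (480x640x3 uint8, red, green, blue); there is no depth.
- get_calibration(name): a dict with "K" (3x3 intrinsics, pixels), "rvec" (rotation vector, rad) and "tvec" (3), from world to camera coordinates, as OpenCV has them; the wrist camera has in their place "T_tool_cam" (4x4, takes a point from camera to tool coordinates, whose origin is the TCP and whose axes are the flange's). Camera axes: x right, y down, z forward; pixel columns grow to the right and rows downward; lengths in m; the calibration is good to about 2 mm. A picture is of the moment at which its call begins: read the wrist's pose just before it. get_calibration takes no time and is no camera call.
- finish_job(): hands the job in, once; it reports no verdict.
The state is a dict: "time": time; "q": joint angles; "dq": joint speeds; "joint_efforts": joint torques, N m; "ee_pos": TCP position; "tcp_rot": TCP orientation; "contact_force": force on the tool from outside, world axes, zero at the start; "wrist_torque": the same for the moment, N m; "width": finger opening in m.
Only numpy, scipy, OpenCV 4.12 (cv2) and the standard library are available. Lean on these libraries where they do the work, as an engineer would, in place of code of your own. Each camera call takes 0.05 s, during which the arm holds its last target.

## Working session

There is one attempt and no reset: what is moved stays moved. The work goes in short steps, Python scripts to look and compute and a shell command to move; the robot and the scene stay as the last step left them, time stands still between calls to the robot, and variables do not carry over. Pictures are saved under pics/ and viewed, and the job is handed in when it is done.

```bash
ls; mkdir -p pics; python3 - <<'E'
from rig import *
import cv2
s=get_state();print(s)
for n in("top","side","wrist"):
    im=grab_frame(n);cv2.imwrite(f"pics/{n}0.png",im[:,:,::-1]);print(n,get_calibration(n))
E
```

```text
pics
{'time': 0.0, 'q': array([ 1.15499259e+00,  3.20257350e-01,  1.56567889e+00, -1.75559292e-05,
        1.25738517e+00, -1.99837021e-02]), 'dq': array([ 0.00265031,  0.00091352, -0.00027745, -0.000505  , -0.00071356,
        0.00021176]), 'joint_efforts': array([-1.02362553e-04, -4.12464809e+01, -2.31967485e+01,  7.27194850e-02,
        4.59026895e-02, -1.38185292e-04]), 'ee_pos': array([0.22150247, 0.53010631, 0.23014015]), 'tcp_rot': array([ 1.96617841e-01,  9.80479820e-01, -8.45744910e-04, -1.78705214e-04]), 'contact_force': array([ 0.77171038,  0.51357925, -0.30135715]), 'wrist_torque': array([-0.01521886, -0.00010769,  0.02270147]), 'width': 0.09096175770245654}
top {'K': array([[435.9290112 ,   0.        , 321.18807228],
       [  0.        , 435.9290112 , 243.5901292 ],
       [  0.        ,   0.        ,   1.        ]]), 'rvec': array([ 2.13182438, -2.13455892,  0.23875456]), 'tvec': array([0.0388365 , 0.52371248, 0.90746763])}
side {'K': array([[465.77618331,   0.        , 315.17913801],
       [  0.        , 465.77618331, 238.03085235],
       [  0.        ,   0.        ,   1.        ]]), 'rvec': array([ 2.07801349, -0.40375328,  0.2523106 ]), 'tvec': array([-0.45730077,  0.15499703,  0.8870081 ])}
wrist {'K': array([[381.42319021,   0.        , 323.39761091],
       [  0.        , 381.42319021, 241.26580868],
       [  0.        ,   0.        ,   1.        ]]), 'T_tool_cam': array([[-7.82221793e-04, -9.65721274e-01, -2.59580064e-01,
         7.34352267e-02],
       [ 9.99999412e-01, -5.60518511e-04, -9.28101639e-04,
        -8.82924221e-04],
       [ 7.50788066e-04, -2.59580637e-01,  9.65721145e-01,
        -1.54949243e-01],
       [ 0.00000000e+00,  0.00000000e+00,  0.00000000e+00,
         1.00000000e+00]])}
```

View pics/top0.png

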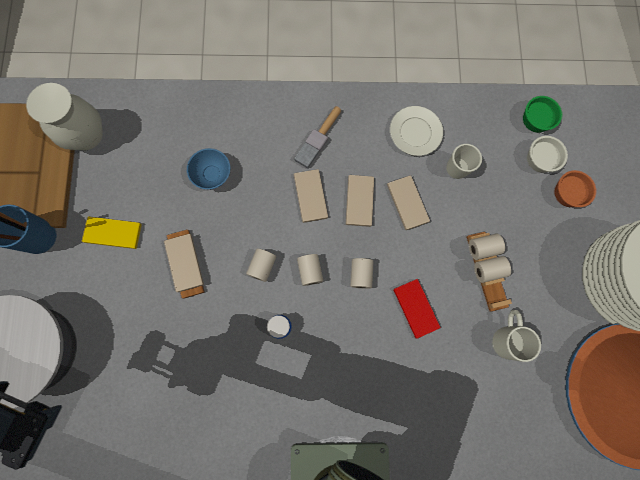

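View pics/side0.png

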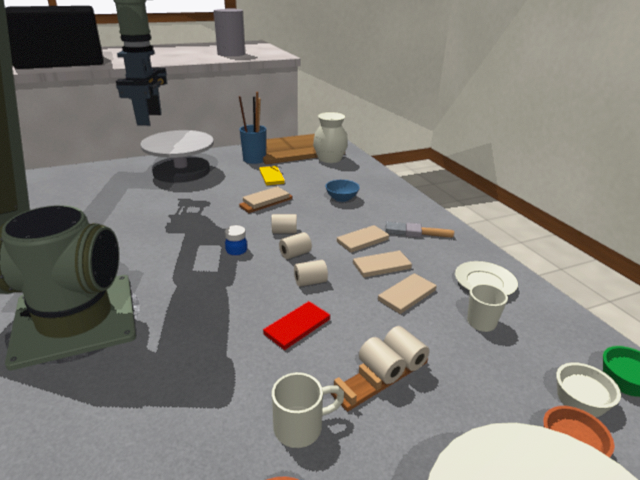

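View pics/wrist0.png

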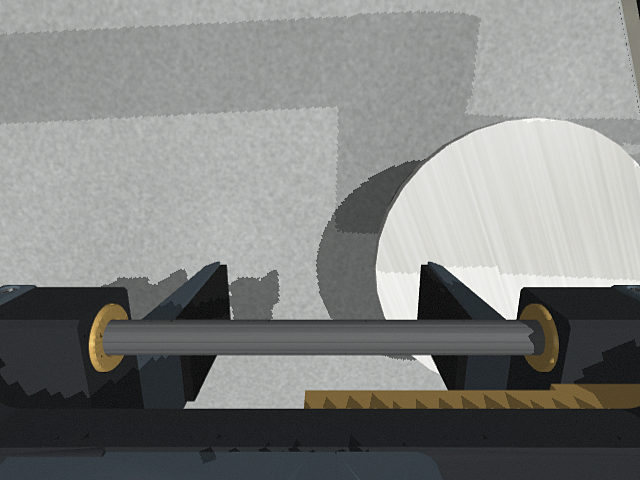

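Top view: three loose props at about (262,264), (310,268), (362,272). Three batts are at (311,195), (360,200), (408,202). The cradle is at (490,272), with its empty groove towards the mug at (517,340), and the pallet is at (184,263). The red and yellow slabs are decoys. Next I'll measure.

```bash
cat > h.py <<'E'
from rig import *
import cv2, numpy as np
from scipy.spatial.transform import Rotation as R
def cam(name,st=None):
    c=get_calibration(name);K=c["K"]
    if name=="wrist":
        T=np.eye(4);T[:3,:3]=R.from_quat(st["tcp_rot"]).as_matrix();T[:3,3]=st["ee_pos"]
        M=T@c["T_tool_cam"];return K,M[:3,:3],M[:3,3]
    Rm=cv2.Rodrigues(c["rvec"])[0];return K,Rm.T,-Rm.T@c["tvec"]
def ray(C,uv,z):
    K,Rc,o=C
    uv=np.atleast_2d(uv).astype(float)
    d=(Rc@np.linalg.inv(K)@np.c_[uv,np.ones(len(uv))].T).T
    return o+d*((z-o[2])/d[:,2])[:,None]
def proj(C,P):
    K,Rc,o=C
    p=(np.atleast_2d(P)-o)@Rc; p=p@K.T
    return p[:,:2]/p[:,2:]
def snap(name,fn):
    st=get_state();im=grab_frame(name);cv2.imwrite(f"pics/{fn}.png",im[:,:,::-1]);return im,cam(name,st),st
E
python3 - <<'E'
from h import *
im=cv2.imread("pics/top0.png");C=cam("top")
print("cam",C[2],"fwd",C[1][:,2])
hsv=cv2.cvtColor(im,cv2.COLOR_BGR2HSV)
m=cv2.inRange(hsv,(5,20,120),(25,120,255))
cs,_=cv2.findContours(m,cv2.RETR_EXTERNAL,cv2.CHAIN_APPROX_NONE)
for c in cs:
    if cv2.contourArea(c)<150: continue
    r=cv2.minAreaRect(c);b=cv2.boxPoints(r)
    if r[0][1]<120:continue
    for z in (0.014,0.026,0.048):
        P=ray(C,b,z)[:,:2];e1=P[1]-P[0];e2=P[2]-P[1]
        L=max(e1,e2,key=np.linalg.norm)
        print(np.round(r[0]),z,np.round(P.mean(0)*1000,1),np.round([np.linalg.norm(e1)*1000,np.linalg.norm(e2)*1000]),"ang",round(np.degrees(np.arctan2(L[1],L[0]))%180,1))
x=np.hstack([im[220:310,150:380]])
cv2.imwrite("pics/c1.png",cv2.resize(x,None,fx=3.4,fy=3.4,interpolation=cv2.INTER_CUBIC))
cv2.imwrite("pics/c2.png",cv2.resize(im[220:370,440:560],None,fx=4,fy=4,interpolation=cv2.INTER_CUBIC))
E
```

```text
cam [0.3399089  0.06673731 0.98959012] fwd [ 0.19198282 -0.02983563 -0.98094466]
[361. 272.] 0.014 [466.1 -52.7] [64. 46.] ang 174.9
[361. 272.] 0.026 [464.6 -51.2] [63. 46.] ang 174.9
[361. 272.] 0.048 [461.7 -48.5] [62. 44.] ang 174.9
[309. 269.] 0.014 [473.5  65.7] [45. 65.] ang 10.4
[309. 269.] 0.026 [471.9  65.7] [45. 64.] ang 10.4
[309. 269.] 0.048 [468.9  65.8] [44. 63.] ang 10.4
[260. 264.] 0.014 [484.5 175.1] [65. 44.] ang 158.4
[260. 264.] 0.026 [482.7 173.8] [65. 44.] ang 158.4
[260. 264.] 0.048 [479.5 171.3] [63. 43.] ang 158.4
[182. 262.] 0.014 [488.3 348.7] [ 62. 122.] ang 16.5
[182. 262.] 0.026 [486.5 345.2] [ 62. 121.] ang 16.5
[182. 262.] 0.048 [483.1 338.9] [ 60. 118.] ang 16.5
[490. 258.] 0.014 [ 498.4 -349.3] [ 85. 117.] ang 9.8
[490. 258.] 0.026 [ 496.4 -344.2] [ 84. 116.] ang 9.8
[490. 258.] 0.048 [ 492.9 -334.8] [ 82. 113.] ang 9.8
[408. 202.] 0.014 [ 631.7 -166.7] [ 62. 122.] ang 19.1
[408. 202.] 0.026 [ 628.2 -163.8] [ 62. 120.] ang 19.1
[408. 202.] 0.048 [ 621.6 -158.5] [ 60. 117.] ang 19.1
[359. 200.] 0.014 [636.  -52.8] [120.  62.] ang 175.9
[359. 200.] 0.026 [632.4 -51.3] [118.  61.] ang 175.9
[359. 200.] 0.048 [625.7 -48.6] [116.  60.] ang 175.9
[310. 195.] 0.014 [647.3  62.9] [ 62. 121.] ang 10.3
[310. 195.] 0.026 [643.5  62.9] [ 61. 119.] ang 10.3
[310. 195.] 0.048 [636.6  63. ] [ 60. 117.] ang 10.3
```

View pics/c1.png

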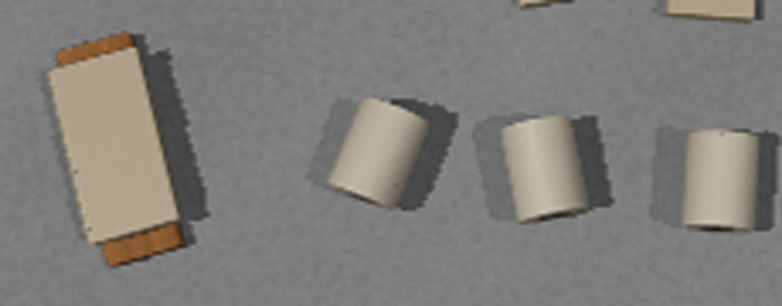

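View pics/c2.png

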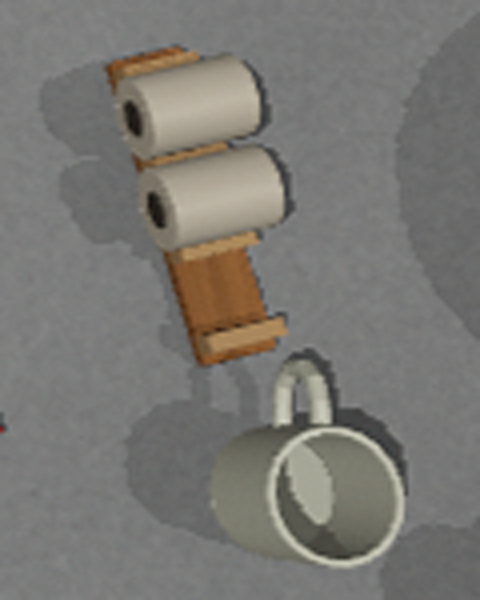

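```bash
cat >> h.py <<'E'
def go(x,y,z,jaw=None,st=None):
    """needed shift along tool axes (mm) and spin (deg) to bring TCP to x,y,z (m) with the jaw axis at angle jaw (deg, world, mod 180)"""
    st=st or get_state();Rm=R.from_quat(st["tcp_rot"]).as_matrix();p=np.array(st["ee_pos"])
    d=Rm.T@(np.array([x,y,z])-p)*1000
    a=np.degrees(np.arctan2(Rm[1,1],Rm[0,1]));sp=0
    if jaw is not None: sp=-(((jaw-a)+90)%180-90)
    print("t",round(st["time"],2),"tcp",np.round(p*1000,1),"jaw",round(a%180,1),"tilt",np.round(np.degrees(np.arccos(-Rm[2,2])),2),"q6",round(float(np.degrees(st["q"][5])),1),"F",np.round(st["contact_force"],1),"w",round(st["width"]*1000,1))
    n=max(1,int(np.ceil(max(abs(d[:2]))/55)));m=int(np.ceil(abs(sp)/10))
    print("SHIFT",np.round(d,1),"rows",n,"->",np.round(d[:2]/n,1),"| spin",round(sp,1),"rows",m,"->",round(sp/max(m,1),2))
E
python3 - <<'E'
import rig
print([n for n in dir(rig) if not n.startswith('__')]); 
for n in dir(rig):
    if 'over' in n.lower(): print(n,getattr(rig,n))
from h import *
s=get_state();print(s.keys());Rm=R.from_quat(s["tcp_rot"]).as_matrix();print(np.round(Rm,3))
print({k:v for n in('wrist',) for k,v in get_calibration(n).items() if k not in('K','T_tool_cam')})
# go so that camera looks near cradle centre
go(0.40,-0.27,0.23,100)
E
```

```text
['PlanningError', 'finger_overhang', 'finish_job', 'get_calibration', 'get_state', 'grab_frame']
finger_overhang 0.017
dict_keys(['time', 'q', 'dq', 'joint_efforts', 'ee_pos', 'tcp_rot', 'contact_force', 'wrist_torque', 'width'])
[[-0.923  0.385 -0.   ]
 [ 0.385  0.923 -0.001]
 [-0.    -0.001 -1.   ]]
{}
t 0.15 tcp [221.5 530.2 230.3] jaw 67.3 tilt 0.07 q6 -1.1 F [-0.1  0.4  0.4] w 90.9
SHIFT [-473.1 -669.6    1.2] rows 13 -> [-36.4 -51.5] | spin -32.7 rows 4 -> -8.17
```

```bash
python3 - <<'E'
from h import *
go(0.47,-0.34,0.25,100)
E
```

```text
t 0.15 tcp [221.5 530.2 230.3] jaw 67.3 tilt 0.07 q6 -1.1 F [-0.1  0.4  0.4] w 90.9
SHIFT [-564.7 -707.2  -18.8] rows 13 -> [-43.4 -54.4] | spin -32.7 rows 4 -> -8.17
```

```bash
python3 -m handwheel '[-35.3,-44.2,-1.2,0,-35.3,-44.2,-1.2,0,-35.3,-44.2,-1.2,0,-35.3,-44.2,-1.2,0,-35.3,-44.2,-1.2,0,-35.3,-44.2,-1.2,0,-35.3,-44.2,-1.2,0,-35.3,-44.2,-1.2,0,-35.3,-44.2,-1.2,0,-35.3,-44.2,-1.2,0,-35.3,-44.2,-1.2,0,-35.3,-44.2,-1.2,0,-35.3,-44.2,-1.2,0,-35.3,-44.2,-1.2,0,-35.3,-44.2,-1.2,0,-35.3,-44.2,-1.2,0,0,0,0,-8.2,0,0,0,-8.2,0,0,0,-8.2,0,0,0,-8.2]' 1 30; python3 - <<'E'
from h import *
im,C,s=snap("wrist","w1");go(0.47,-0.34,0.25,100,s);print(repr(s["tcp_rot"]),s["ee_pos"])
E
```

```text
time: 2.65
ee_pos: [0.47, -0.3397, 0.2497]
tcp_rot: [-0.091, 0.996, 0.0, -0.0]
contact_force: [-0.3, -0.7, -0.2]
width: 0.091
t 2.65 tcp [ 470.  -339.7  249.7] jaw 100.4 tilt 0.06 q6 -137.4 F [-0.3 -0.7 -0.2] w 91.0
SHIFT [ 0.  -0.3 -0.3] rows 1 -> [ 0.  -0.3] | spin 0.4 rows 1 -> 0.38
array([-9.05002488e-02,  9.95896310e-01,  3.76163540e-04, -3.21781581e-04]) [ 0.46997964 -0.33966702  0.24966444]
```

View pics/w1.png

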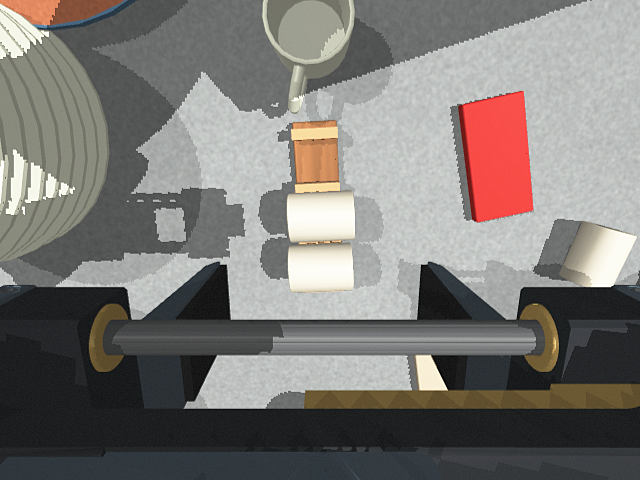

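```bash
python3 - <<'E'
from h import *
im=cv2.imread("pics/w1.png")
cv2.imwrite("pics/c3.png",cv2.resize(im[100:300,240:400],None,fx=3.75,fy=3,interpolation=cv2.INTER_CUBIC)[:600,:600])
hsv=cv2.cvtColor(im,cv2.COLOR_BGR2HSV)
for p in[(316,132),(317,160),(318,187),(320,215),(320,265),(300,215)]:print(p,hsv[p[1],p[0]])
E
```

```text
(316, 132) [ 21  90 248]
(317, 160) [ 13 137 197]
(318, 187) [ 20  90 248]
(320, 215) [ 26   7 254]
(320, 265) [ 26   8 253]
(300, 215) [ 26   7 254]
```

View pics/c3.png

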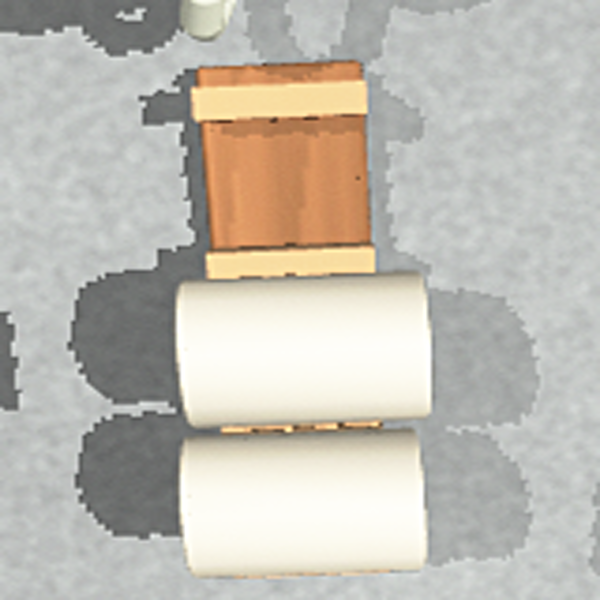

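```bash
python3 - <<'E'
from h import *
im=cv2.imread("pics/w1.png");s=dict(tcp_rot=[-9.05002488e-02,9.95896310e-01,3.76163540e-04,-3.21781581e-04],ee_pos=[0.46997964,-0.33966702,0.24966444])
C=cam("wrist",s);hsv=cv2.cvtColor(im,cv2.COLOR_BGR2HSV)
roi=np.zeros(im.shape[:2],np.uint8);roi[100:300,240:400]=255
bar=cv2.inRange(hsv,(15,60,225),(25,130,255))&roi
pr=cv2.inRange(hsv,(15,3,215),(40,40,255))&roi
def rects(m,zs,amin):
    cs,_=cv2.findContours(m,cv2.RETR_EXTERNAL,cv2.CHAIN_APPROX_NONE)
    for c in cs:
        if cv2.contourArea(c)<amin:continue
        b=cv2.boxPoints(cv2.minAreaRect(c))
        for z in zs:
            P=ray(C,b,z)[:,:2];e1=P[1]-P[0];e2=P[2]-P[1];L=max(e1,e2,key=np.linalg.norm)
            print(np.round(b.mean(0),1),z,np.round(P.mean(0)*1000,1),np.round([np.linalg.norm(e)*1000 for e in(e1,e2)],1),"ang",round(np.degrees(np.arctan2(L[1],L[0]))%180,1))
rects(bar,[.028],100);rects(pr,[.04,.052,.064],500)
# top cam
im=cv2.imread("pics/top0.png");C=cam("top");hsv=cv2.cvtColor(im,cv2.COLOR_BGR2HSV)
roi[:]=0;roi[225:315,460:520]=255
print("top")
pr=cv2.inRange(hsv,(5,5,130),(40,75,255))&roi
rects(pr,[.04,.052,.064],300)
for p in [(485,246),(492,270),(497,281),(503,303),(478,240)]:print(hsv[p[1],p[0]])
E
```

```text
[317.1 187.2] 0.028 [ 443.6 -351.5] [43.5  8.3] ang 103.3
[314.1 133. ] 0.028 [ 393.6 -363.2] [43.7 10.2] ang 103.2
[320.5 269.5] 0.04 [ 523.4 -333.6] [64.7 43.7] ang 100.3
[320.5 269.5] 0.052 [ 519.3 -334.2] [62.6 42.3] ang 100.3
[320.5 269.5] 0.064 [ 515.2 -334.9] [60.4 40.9] ang 100.3
[320.6 217.5] 0.04 [ 470.8 -343. ] [64.4 43.7] ang 101.3
[320.6 217.5] 0.052 [ 468.4 -343.4] [62.3 42.2] ang 101.3
[320.6 217.5] 0.064 [ 466.  -343.7] [60.2 40.8] ang 101.3
top
[495.3 268.5] 0.04 [ 470.1 -349.1] [68.6 42.8] ang 102.3
[495.3 268.5] 0.052 [ 468.4 -343.8] [67.7 42.2] ang 102.3
[495.3 268.5] 0.064 [ 466.8 -338.6] [66.8 41.7] ang 102.3
[489.3 245.6] 0.04 [ 521.9 -339.7] [69.2 43.1] ang 102.6
[489.3 245.6] 0.052 [ 519.6 -334.6] [68.4 42.6] ang 102.6
[489.3 245.6] 0.064 [ 517.3 -329.5] [67.5 42. ] ang 102.6
[ 22  34 186]
[ 20  34 188]
[ 17 116 171]
[ 17 117 170]
[ 20  39 152]
```

```bash
cat >> h.py <<'E'
def hyp(p0,jaw0,p1):
    """shift in tool axes from p0 to p1 (mm) with jaw axis (tool y, true sign) at jaw0 deg, pointing down"""
    a=np.radians(jaw0);ty=np.array([np.cos(a),np.sin(a)]);tx=np.array([-ty[1],ty[0]])*-1
    # tool z=-z: x = y cross z
    tx=np.cross([ty[0],ty[1],0],[0,0,-1])[:2]
    d=np.array(p1)-np.array(p0);sh=np.array([d[:2]@tx,d[:2]@ty,-d[2]]);n=int(np.ceil(np.linalg.norm(sh)/58))
    print("SHIFT",np.round(sh,1),"rows",n,np.round(sh/n,1))
E
python3 - <<'E'
from h import *
hyp([470,-339.7,249.7],-4.6,[463,-50,100])
E
```

```text
SHIFT [288.2 -30.2 149.7] rows 6 [48. -5. 25.]
```

```bash
python3 -m handwheel '[0,0,0,10.5,0,0,0,10.5,0,0,0,10.5,0,0,0,10.5,0,0,0,10.5,0,0,0,10.5,0,0,0,10.5,0,0,0,10.5,0,0,0,10.5,0,0,0,10.5,48,-5,25,0,48,-5,25,0,48,-5,25,0,48,-5,25,0,48,-5,25,0,48,-5,25,0,0,0,0,0]' ; python3 - <<'E'
from h import *
im,C,s=snap("wrist","w2");go(0.463,-0.05,0.1,174.9,s);print(repr(s["tcp_rot"]),s["ee_pos"])
print(proj(C,[[.463,-.05,.04]]))
E
```

```text
time: 4.82
ee_pos: [0.4628, -0.0476, 0.0984]
tcp_rot: [0.736, 0.677, -0.001, -0.002]
contact_force: [0.6, -0.5, -0.7]
width: 0.0915
t 4.83 tcp [462.8 -47.6  98.4] jaw 175.3 tilt 0.3 q6 -2.6 F [ 0.6 -0.5 -0.7] w 91.5
SHIFT [-2.4  0.4 -1.6] rows 1 -> [-2.4  0.4] | spin 0.4 rows 1 -> 0.38
array([ 0.73562445,  0.67738467, -0.00149217, -0.00211114]) [ 0.46276732 -0.04756904  0.09840154]
[[325.77697665 269.53791539]]
```

View pics/w2.png

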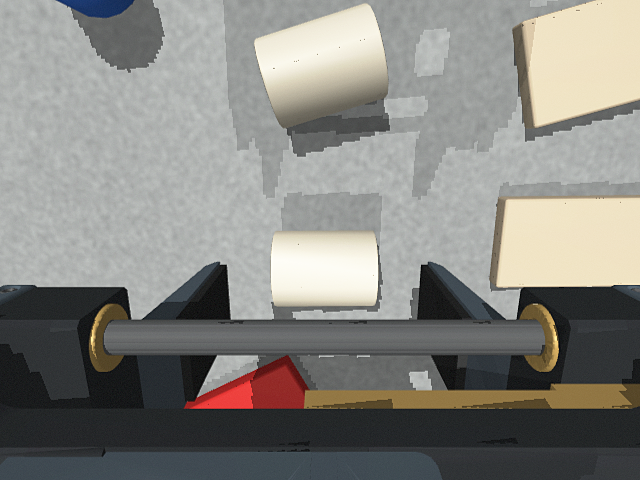

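```bash
python3 -m handwheel '[-2.4,0,37,0,0,0,38.5,0,0,0,0,0]' && python3 -m handwheel '[0,0,0,0,0,0,0,0,0,0,0,0,0,0,0,0,0,0,0,0,0,0,0,0]' -1 35 && python3 -m handwheel '[0,0,-40,0,0,0,-50,0,0,0,-40,0,0,0,0,0]'; python3 - <<'E'
from h import *
im,C,s=snap("wrist","w3");go(0.4183,-0.356,0.15,102.8,s)
E
```

```text
time: 5.25
ee_pos: [0.4633, -0.0535, 0.0234]
tcp_rot: [0.737, 0.676, -0.001, -0.002]
contact_force: [-0.5, 0.0, 1.1]
width: 0.0913
time: 6.0
ee_pos: [0.4643, -0.0526, 0.0255]
tcp_rot: [0.737, 0.676, -0.0, 0.0]
contact_force: [-1.7, -0.6, 6.1]
width: 0.0619
time: 6.5
ee_pos: [0.4667, -0.0528, 0.1576]
tcp_rot: [0.737, 0.676, 0.003, 0.003]
contact_force: [0.1, -0.4, -2.9]
width: 0.0618
t 6.5 tcp [466.7 -52.8 157.6] jaw 175.1 tilt 0.45 q6 -3.0 F [ 0.1 -0.4 -2.9] w 61.8
SHIFT [-306.2  -22.5    7.5] rows 6 -> [-51.   -3.8] | spin 72.3 rows 8 -> 9.04
```

View pics/w3.png

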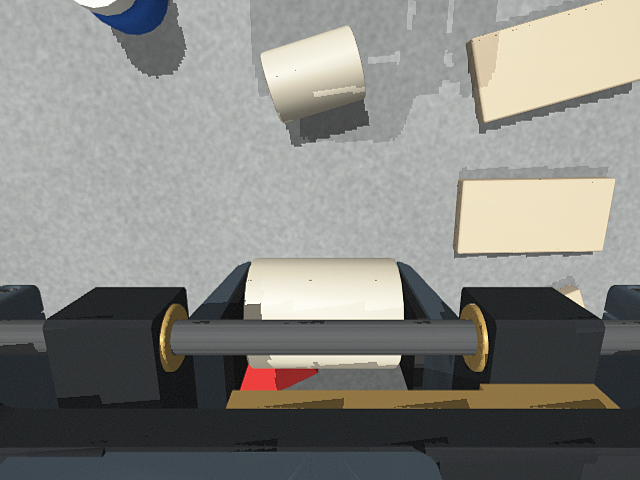

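```bash
python3 -m handwheel '[-51,-3.8,0,0,-51,-3.8,0,0,-51,-3.8,0,0,-51,-3.8,0,0,-51,-3.8,0,0,-51,-3.8,0,0,0,0,0,10.3,0,0,0,10.3,0,0,0,10.3,0,0,0,10.3,0,0,0,10.3,0,0,0,10.3,0,0,0,10.3,0,0,0,0]' && python3 - <<'E'
from h import *
im,C,s=snap("wrist","w4");go(0.4183,-0.356,0.041,102.8,s)
E
```

```text
time: 8.3
ee_pos: [0.4149, -0.3547, 0.1525]
tcp_rot: [0.993, 0.114, -0.001, -0.002]
contact_force: [-0.4, 0.6, -1.3]
width: 0.0617
t 8.3 tcp [ 414.9 -354.7  152.5] jaw 103.1 tilt 0.24 q6 35.1 F [-0.4  0.6 -1.3] w 61.7
SHIFT [  3.3   2.4 111.5] rows 1 -> [3.3 2.4] | spin 0.3 rows 1 -> 0.35
```

View pics/w4.png

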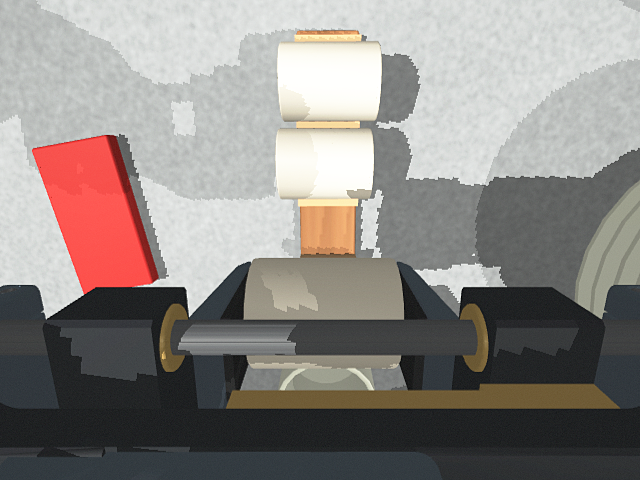

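```bash
python3 -m handwheel '[3.3,2.8,30,0,0,0,30,0,0,0,30,0,0,0,10,0,0,0,6,0,0,0,4,0,0,0,0,0]' && python3 - <<'E'
from h import *
go(0.4183,-0.356,0.041,102.8)
im,C,s=snap("side","s1")
E
```

```text
time: 9.22
ee_pos: [0.42, -0.3578, 0.0451]
tcp_rot: [0.994, 0.114, 0.0, 0.0]
contact_force: [-0.2, -0.6, -1.6]
width: 0.0619
t 9.22 tcp [ 420.  -357.8   45.1] jaw 103.0 tilt 0.06 q6 35.3 F [-0.2 -0.6 -1.6] w 61.9
SHIFT [-1.2 -2.1  4.1] rows 1 -> [-1.2 -2.1] | spin 0.2 rows 1 -> 0.25
```

View pics/s1.png

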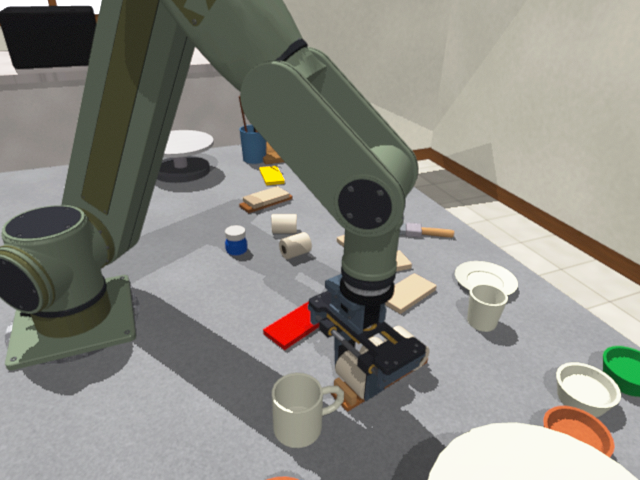

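```bash
python3 -m handwheel '[-1.2,-1.5,3,0,0,0,1.5,0,0,0,0,0,0,0,0,0]' && python3 - <<'E'
from h import *
go(0.4183,-0.356,0.041,102.8)
E
```

```text
time: 9.78
ee_pos: [0.4199, -0.357, 0.0413]
tcp_rot: [0.994, 0.113, 0.002, 0.001]
contact_force: [4.4, 1.5, 5.1]
width: 0.0616
t 9.78 tcp [ 419.9 -357.    41.3] jaw 103.0 tilt 0.25 q6 35.3 F [4.4 1.5 5.1] w 61.6
SHIFT [-1.3 -1.3  0.3] rows 1 -> [-1.3 -1.3] | spin 0.2 rows 1 -> 0.2
```

Contact shows at the expected height. Release, rise, and look.

```bash
python3 -m handwheel '[0,0,0,0,0,0,0,0,0,0,0,0,0,0,0,0,0,0,0,0]' 1 && python3 -m handwheel '[0,0,-40,0,0,0,-50,0,0,0,-50,0,0,0,-20,0,0,0,0,0]' && python3 - <<'E'
from h import *
im,C,s=snap("wrist","w5")
print(repr(s["tcp_rot"]),repr(s["ee_pos"]))
E
```

```text
time: 10.4
ee_pos: [0.418, -0.3563, 0.04]
tcp_rot: [0.994, 0.113, -0.0, -0.0]
contact_force: [-0.9, 0.2, 0.6]
width: 0.0911
time: 11.02
ee_pos: [0.4188, -0.3569, 0.2017]
tcp_rot: [0.994, 0.113, 0.001, 0.001]
contact_force: [-1.1, -0.4, 0.4]
width: 0.0916
array([0.99354735, 0.11340141, 0.0013026 , 0.00144592]) array([ 0.41877344, -0.35693413,  0.20173921])
```

View pics/w5.png

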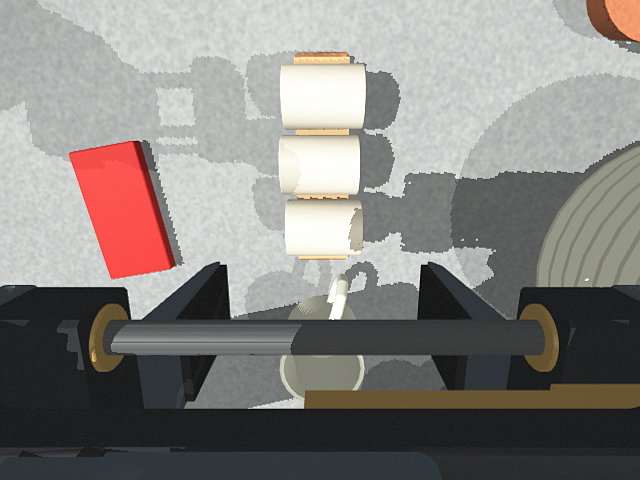

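```bash
cat >> h.py <<'E'
def rects(im,C,m,zs,amin):
    cs,_=cv2.findContours(m,cv2.RETR_EXTERNAL,cv2.CHAIN_APPROX_NONE);out=[]
    for c in cs:
        if cv2.contourArea(c)<amin:continue
        b=cv2.boxPoints(cv2.minAreaRect(c))
        for z in zs:
            P=ray(C,b,z)[:,:2];e1=P[1]-P[0];e2=P[2]-P[1];L=max(e1,e2,key=np.linalg.norm)
            print(np.round(b.mean(0),1),z,np.round(P.mean(0)*1000,1),np.round([np.linalg.norm(e)*1000 for e in(e1,e2)],1),"ang",round(np.degrees(np.arctan2(L[1],L[0]))%180,1))
            out.append(P.mean(0))
    return out
def cradle(p,a=12.8,o=(469,-344.5)):
    a=np.radians(a);d=np.asarray(p)*1000-np.array(o);return np.round([d@[np.cos(a),np.sin(a)],d@[-np.sin(a),np.cos(a)]],1)
E
python3 - <<'E'
from h import *
s=dict(tcp_rot=[0.99354735, 0.11340141, 0.0013026 , 0.00144592],ee_pos=[ 0.41877344, -0.35693413,  0.20173921])
im=cv2.imread("pics/w5.png");C=cam("wrist",s);hsv=cv2.cvtColor(im,cv2.COLOR_BGR2HSV)
roi=np.zeros(im.shape[:2],np.uint8);roi[45:262,265:375]=255
m=cv2.inRange(hsv,(15,3,120),(40,45,255))&roi
for p in rects(im,C,m,[.052],500):print(cradle(p))
m=cv2.inRange(hsv,(8,60,120),(25,160,255))&roi
for p in rects(im,C,m,[.028],30):print(cradle(p))
E
```

```text
[323. 226.] 0.052 [ 421.9 -357. ] [48.6 62.6] ang 102.9
[318.5 164. ] 0.052 [ 469.7 -342.4] [62.3 46.3] ang 103.0
[322.  98.] 0.052 [ 517.7 -334.2] [63.2 49.6] ang 103.0
[-48.7  -1.8]
[1.2 1.9]
[49.8 -0.8]
[323. 257.] 0.028 [ 389.2 -364.6] [43.3  3.8] ang 102.9
[322.5 196.3] 0.028 [ 442.7 -351.9] [44.1  3.9] ang 104.1
[322.  131.5] 0.028 [ 495.1 -339.4] [43.  4.] ang 103.0
[321.5  57.5] 0.028 [ 549.8 -326.4] [ 8.  43.3] ang 103.0
[-82.2  -1.9]
[-27.3  -1.4]
[26.6 -0.8]
[82.8 -0.3]
```

```bash
python3 - <<'E'
from h import *
go(0.4705,0.0657,0.1,10.4)
E
```

```text
t 11.07 tcp [ 418.  -356.3  200.1] jaw 103.0 tilt 0.02 q6 35.3 F [-0.   0.8  0.2] w 91.3
SHIFT [ 146.2 -399.3  100. ] rows 8 -> [ 18.3 -49.9] | spin -87.4 rows 9 -> -9.71
```

```bash
python3 -m handwheel '[18.3,-49.9,0,0,18.3,-49.9,0,0,18.3,-49.9,0,0,18.3,-49.9,0,0,18.3,-49.9,0,0,18.3,-49.9,0,0,18.3,-49.9,0,0,18.3,-49.9,0,0,0,0,11,-9.7,0,0,11,-9.7,0,0,11,-9.7,0,0,11,-9.7,0,0,11,-9.7,0,0,11,-9.7,0,0,11,-9.7,0,0,11,-9.7,0,0,12,-9.7,0,0,0,0]' && python3 - <<'E'
from h import *
im,C,s=snap("wrist","w6");go(0.4705,0.0657,0.024,10.4,s)
hsv=cv2.cvtColor(im,cv2.COLOR_BGR2HSV)
roi=np.zeros(im.shape[:2],np.uint8);roi[200:318,235:420]=255
m=cv2.inRange(hsv,(15,3,120),(40,60,255))&roi
rects(im,C,m,[.036],500)
E
```

```text
time: 13.32
ee_pos: [0.4689, 0.0654, 0.098]
tcp_rot: [0.641, 0.767, -0.002, -0.002]
contact_force: [0.1, 0.6, -0.1]
width: 0.0915
t 13.32 tcp [468.9  65.4  98. ] jaw 10.2 tilt 0.31 q6 -3.7 F [ 0.1  0.6 -0.1] w 91.5
SHIFT [ 0.   2.  73.9] rows 1 -> [0. 2.] | spin -0.2 rows 1 -> -0.19
```

View pics/w6.png

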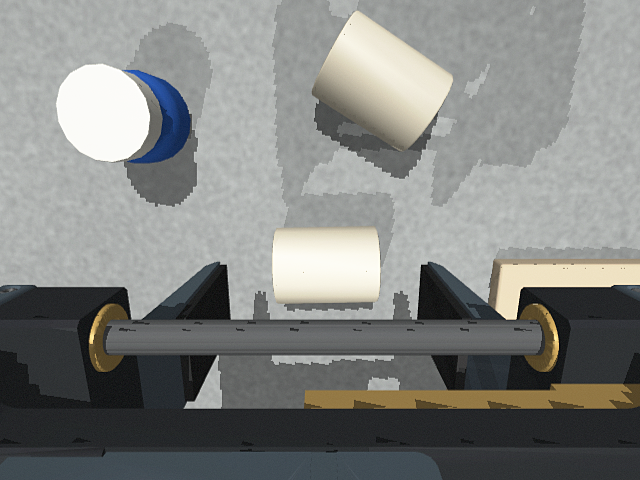

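Prop B spans (273–380, 228–304), centred and level between the jaws; the jar at (120,115) is clear. Grasping it now.

```bash
python3 -m handwheel '[0,2,37,0,0,0,37,0,0,0,0,0]' && python3 -m handwheel '[0,0,0,0,0,0,0,0,0,0,0,0,0,0,0,0,0,0,0,0,0,0,0,0]' -1 35 && python3 -m handwheel '[0,0,-50,0,0,0,-50,0,0,0,-50,0,0,0,-30,0,0,0,0,0]'; python3 - <<'E'
from h import *
go(0.4439,-0.3515,0.2,103.2)
E
```

```text
time: 13.75
ee_pos: [0.4707, 0.0657, 0.0243]
tcp_rot: [0.641, 0.767, -0.002, -0.002]
contact_force: [-1.3, 0.7, 0.4]
width: 0.0915
time: 14.5
ee_pos: [0.4726, 0.0659, 0.027]
tcp_rot: [0.641, 0.768, 0.0, -0.0]
contact_force: [-3.2, 0.4, 6.8]
width: 0.0618
time: 15.12
ee_pos: [0.4742, 0.0661, 0.2083]
tcp_rot: [0.641, 0.768, 0.002, 0.002]
contact_force: [-0.3, -0.2, -1.4]
width: 0.0618
t 15.12 tcp [474.2  66.1 208.3] jaw 10.3 tilt 0.35 q6 -3.8 F [-0.3 -0.2 -1.4] w 61.8
SHIFT [-405.4 -104.7    7.8] rows 8 -> [-50.7 -13.1] | spin 87.1 rows 9 -> 9.68
```

```bash
python3 -m handwheel '[-50.7,-13.1,0,0,-50.7,-13.1,0,0,-50.7,-13.1,0,0,-50.7,-13.1,0,0,-50.7,-13.1,0,0,-50.7,-13.1,0,0,-50.7,-13.1,0,0,-50.7,-13.1,0,0,0,0,0,9.7,0,0,0,9.7,0,0,0,9.7,0,0,0,9.7,0,0,0,9.7,0,0,0,9.7,0,0,0,9.7,0,0,0,9.7,0,0,0,9.7,0,0,0,0]' && python3 - <<'E'
from h import *
im,C,s=snap("wrist","w7");go(0.4439,-0.3515,0.086,103.2,s)
E
```

```text
time: 17.38
ee_pos: [0.4417, -0.3513, 0.204]
tcp_rot: [0.993, 0.114, -0.001, -0.001]
contact_force: [0.3, 0.4, -1.9]
width: 0.0619
t 17.38 tcp [ 441.7 -351.3  204. ] jaw 103.1 tilt 0.21 q6 37.2 F [ 0.3  0.4 -1.9] w 61.9
SHIFT [  2.4   1.1 118. ] rows 1 -> [2.4 1.1] | spin -0.1 rows 1 -> -0.07
```

View pics/w7.png

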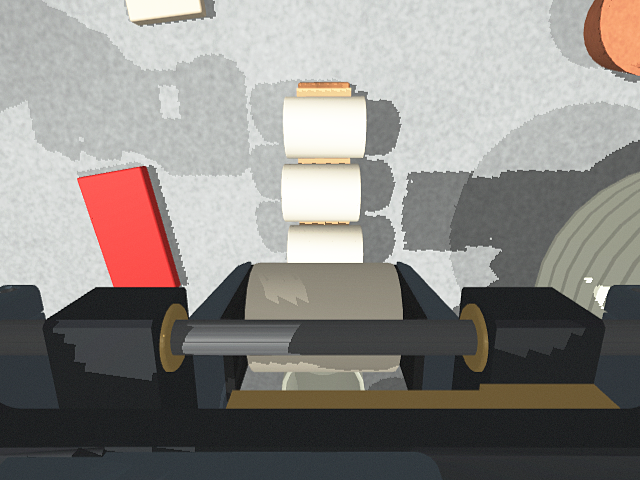

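```bash
python3 -m handwheel '[1,0,40,0,0,0,40,0,0,0,25,0,0,0,8,0,0,0,0,0,0,0,0,0]' && python3 - <<'E'
from h import *
go(0.4439,-0.3515,0.082,103.2)
E
```

```text
time: 18.18
ee_pos: [0.4441, -0.3522, 0.0943]
tcp_rot: [0.994, 0.114, 0.001, 0.001]
contact_force: [0.2, -0.7, -2.2]
width: 0.062
t 18.18 tcp [ 444.1 -352.2   94.3] jaw 103.1 tilt 0.14 q6 37.4 F [ 0.2 -0.7 -2.2] w 62.0
SHIFT [-0.  -0.8 12.3] rows 1 -> [-0.  -0.8] | spin -0.1 rows 1 -> -0.15
```

```bash
python3 -m handwheel '[0,-0.5,4,0,0,0,4,0,0,0,2,0,0,0,1,0,0,0,0,0]' && python3 - <<'E'
from h import *
go(0.4439,-0.3515,0.082,103.2)
E
```

```text
time: 18.8
ee_pos: [0.4438, -0.3513, 0.0847]
tcp_rot: [0.994, 0.113, 0.001, 0.001]
contact_force: [-2.5, 3.5, 13.7]
width: 0.0617
t 18.8 tcp [ 443.8 -351.3   84.7] jaw 103.0 tilt 0.12 q6 37.4 F [-2.5  3.5 13.7] w 61.7
SHIFT [0.  0.3 2.7] rows 1 -> [0.  0.3] | spin -0.2 rows 1 -> -0.19
```

```bash
python3 -m handwheel '[0,0,-0.5,0,0,0,0,0,0,0,0,0,0,0,0,0,0,0,0,0]' 1 && python3 -m handwheel '[0,0,-40,0,0,0,-50,0,0,0,-40,0,0,0,0,0]' && python3 - <<'E'
from h import *
im,C,s=snap("wrist","w8")
hsv=cv2.cvtColor(im,cv2.COLOR_BGR2HSV)
roi=np.zeros(im.shape[:2],np.uint8);roi[20:318,265:375]=255
m=cv2.inRange(hsv,(15,3,120),(40,45,255))&roi
for p in rects(im,C,m,[.052,.092],500):print(cradle(p,13.2,(469.2,-345.6)))
go(0.4815,.1725,.2,158.4)
E
```

```text
time: 19.42
ee_pos: [0.4432, -0.3511, 0.0824]
tcp_rot: [0.994, 0.113, -0.0, -0.0]
contact_force: [0.5, -0.1, 0.7]
width: 0.0914
time: 19.92
ee_pos: [0.4448, -0.3524, 0.2162]
tcp_rot: [0.994, 0.113, 0.003, 0.003]
contact_force: [-0.7, -0.6, -1.0]
width: 0.091
t 19.98 tcp [ 443.7 -351.6  213.9] jaw 103.0 tilt 0.17 q6 37.4 F [-0.3 -0.1 -0.5] w 91.3
SHIFT [ 154.9 -502.1   13. ] rows 10 -> [ 15.5 -50.2] | spin -55.4 rows 6 -> -9.23
```

View pics/w8.png

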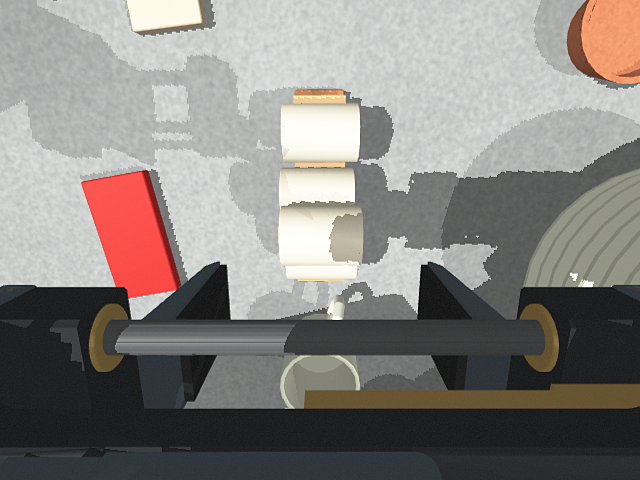

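```bash
python3 -m handwheel '[15.5,-50.2,0,0,15.5,-50.2,0,0,15.5,-50.2,0,0,15.5,-50.2,0,0,15.5,-50.2,0,0,15.5,-50.2,0,0,15.5,-50.2,0,0,15.5,-50.2,0,0,15.5,-50.2,0,0,15.5,-50.2,0,0,0,0,18,-9.2,0,0,18,-9.2,0,0,18,-9.2,0,0,18,-9.2,0,0,18,-9.2,0,0,18,-9.2,0,0,0,0]' && python3 - <<'E'
from h import *
im,C,s=snap("wrist","w9");go(0.4815,.1725,.024,158.4,s)
hsv=cv2.cvtColor(im,cv2.COLOR_BGR2HSV)
roi=np.zeros(im.shape[:2],np.uint8);roi[200:318,235:420]=255
m=cv2.inRange(hsv,(10,3,120),(40,60,255))&roi
rects(im,C,m,[.036],500)
E
```

```text
time: 22.1
ee_pos: [0.479, 0.1722, 0.1021]
tcp_rot: [0.828, 0.56, -0.003, -0.001]
contact_force: [0.2, 0.3, 1.3]
width: 0.0914
t 22.1 tcp [479.  172.2 102.1] jaw 158.1 tilt 0.37 q6 40.4 F [0.2 0.3 1.3] w 91.4
SHIFT [ 1.5  2.5 78.1] rows 1 -> [1.5 2.5] | spin -0.3 rows 1 -> -0.28
```

View pics/w9.png

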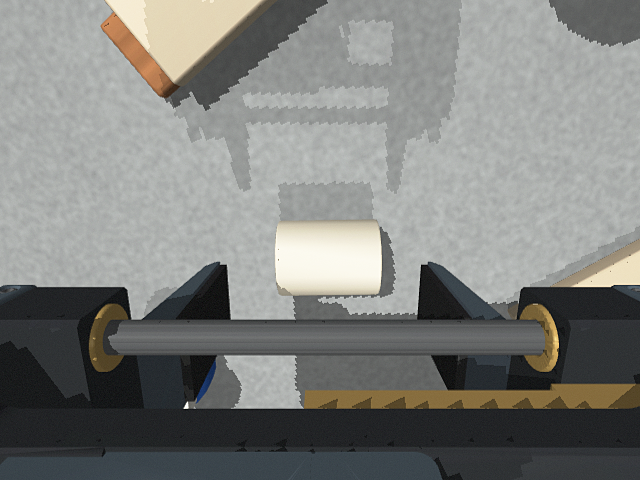

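```bash
python3 -m handwheel '[3,2,38,0,0,0,39,0,0,0,0,0]' && python3 -m handwheel '[0,0,0,0,0,0,0,0,0,0,0,0,0,0,0,0,0,0,0,0,0,0,0,0]' -1 35 && python3 -m handwheel '[0,0,-50,0,0,0,-50,0,0,0,-50,0,0,0,-40,0,0,0,0,0]'; python3 - <<'E'
from h import *
go(0.4945,-0.3397,0.21,103.2)
E
```

```text
time: 22.52
ee_pos: [0.4823, 0.1743, 0.0259]
tcp_rot: [0.828, 0.56, -0.003, -0.001]
contact_force: [0.0, -0.2, 0.5]
width: 0.0916
time: 23.28
ee_pos: [0.4845, 0.1752, 0.0287]
tcp_rot: [0.828, 0.561, 0.001, 0.0]
contact_force: [-0.7, 0.7, 6.9]
width: 0.0619
time: 23.9
ee_pos: [0.4857, 0.1754, 0.2208]
tcp_rot: [0.828, 0.561, 0.004, 0.001]
contact_force: [-0.5, 0.2, -2.2]
width: 0.062
t 23.9 tcp [485.7 175.4 220.8] jaw 158.2 tilt 0.43 q6 40.4 F [-0.5  0.2 -2.2] w 62.0
SHIFT [-475.1  199.2    9.7] rows 9 -> [-52.8  22.1] | spin 55.0 rows 6 -> 9.17
```

```bash
python3 -m handwheel '[-52.8,22.1,0,0,-52.8,22.1,0,0,-52.8,22.1,0,0,-52.8,22.1,0,0,-52.8,22.1,0,0,-52.8,22.1,0,0,-52.8,22.1,0,0,-52.8,22.1,0,0,-52.8,22.1,0,0,0,0,0,9.2,0,0,0,9.2,0,0,0,9.2,0,0,0,9.2,0,0,0,9.2,0,0,0,9.2,0,0,0,0,0,0,0,0]' && python3 - <<'E'
from h import *
im,C,s=snap("wrist","w10");go(0.4945,-0.3397,0.086,103.2,s)
E
```

```text
time: 26.02
ee_pos: [0.4921, -0.3399, 0.2164]
tcp_rot: [0.993, 0.115, -0.001, -0.001]
contact_force: [-0.8, -0.1, -0.9]
width: 0.0618
t 26.02 tcp [ 492.1 -339.9  216.4] jaw 103.2 tilt 0.13 q6 41.1 F [-0.8 -0.1 -0.9] w 61.8
SHIFT [  2.6   0.6 130.4] rows 1 -> [2.6 0.6] | spin -0.0 rows 1 -> -0.05
```

View pics/w10.png

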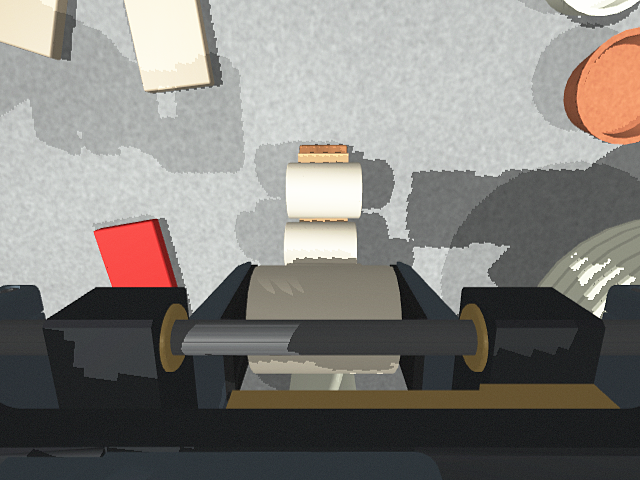

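```bash
python3 -m handwheel '[1.8,0,40,0,0,0,40,0,0,0,30,0,0,0,10,0,0,0,0,0,0,0,0,0]' && python3 - <<'E'
from h import *
go(0.4945,-0.3397,0.083,103.2)
E
```

```text
time: 26.82
ee_pos: [0.4948, -0.3398, 0.0984]
tcp_rot: [0.994, 0.114, 0.001, 0.0]
contact_force: [2.3, 2.9, -0.7]
width: 0.062
t 26.82 tcp [ 494.8 -339.8   98.4] jaw 103.0 tilt 0.08 q6 41.3 F [ 2.3  2.9 -0.7] w 62.0
SHIFT [-0.3 -0.2 15.4] rows 1 -> [-0.3 -0.2] | spin -0.2 rows 1 -> -0.16
```

```bash
python3 -m handwheel '[0,0,5,0,0,0,4,0,0,0,3,0,0,0,1,0,0,0,0,0]' && python3 - <<'E'
from h import *
go(0.4945,-0.3397,0.083,103.2)
E
```

```text
time: 27.45
ee_pos: [0.496, -0.3404, 0.0868]
tcp_rot: [0.994, 0.113, 0.002, 0.001]
contact_force: [4.4, 2.5, 7.9]
width: 0.0617
t 27.45 tcp [ 496.  -340.4   86.8] jaw 103.0 tilt 0.3 q6 41.4 F [4.4 2.5 7.9] w 61.7
SHIFT [-1.3 -1.1  3.8] rows 1 -> [-1.3 -1.1] | spin -0.2 rows 1 -> -0.17
```

```bash
python3 -m handwheel '[-0.8,0,1.5,0,0,0,0,0]' && python3 -m handwheel '[0,0,0,0,0,0,0,0,0,0,0,0,0,0,0,0,0,0,0,0]' 1 && python3 -m handwheel '[0,0,-40,0,0,0,-50,0,0,0,-40,0,0,0,0,0]' && python3 - <<'E'
from h import *
im,C,s=snap("wrist","w11")
im,C,s=snap("side","s2")
im,C,s=snap("top","t2")
cv2.imwrite("pics/s2c.png",cv2.resize(cv2.imread("pics/s2.png")[290:450,260:460],None,fx=3.5,fy=3.5,interpolation=cv2.INTER_CUBIC))
E
```

```text
time: 27.7
ee_pos: [0.496, -0.3405, 0.0867]
tcp_rot: [0.994, 0.113, 0.003, 0.002]
contact_force: [4.2, 5.3, 14.2]
width: 0.0619
time: 28.32
ee_pos: [0.4933, -0.34, 0.0829]
tcp_rot: [0.994, 0.113, -0.0, -0.0]
contact_force: [-0.6, 0.8, -0.4]
width: 0.091
time: 28.82
ee_pos: [0.4951, -0.3411, 0.2169]
tcp_rot: [0.994, 0.113, 0.003, 0.003]
contact_force: [1.0, 0.3, -1.1]
width: 0.091
```

View pics/w11.png

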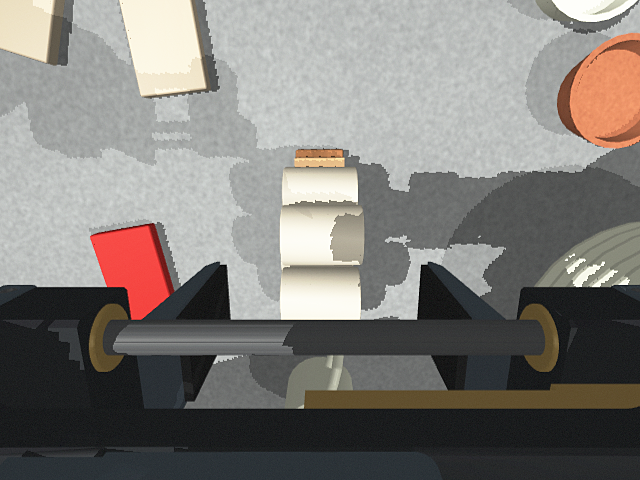

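View pics/s2c.png

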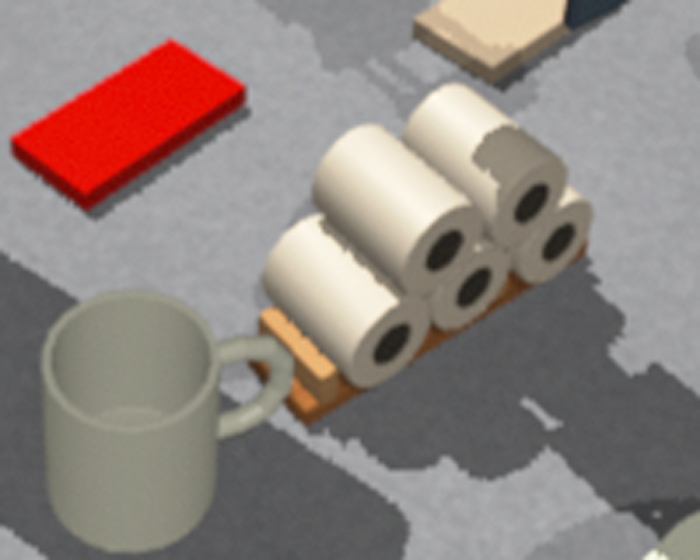

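View pics/t2.png

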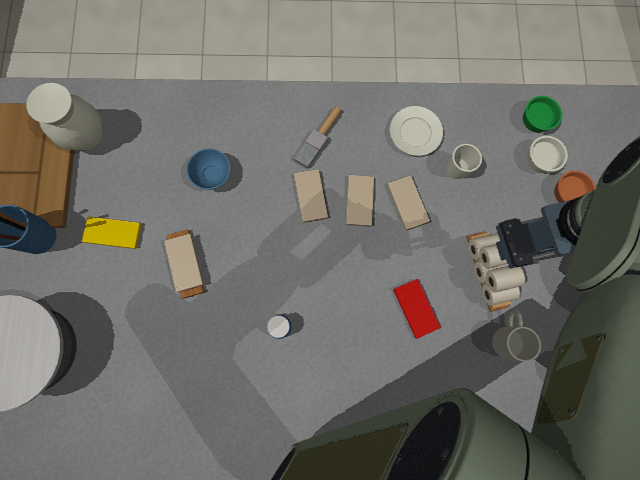

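```bash
python3 - <<'E'
from h import *
go(.565,-.189,.16,109.1)
im=cv2.imread("pics/t2.png");C=cam("top");hsv=cv2.cvtColor(im,cv2.COLOR_BGR2HSV)
m=cv2.inRange(hsv,(5,20,120),(25,120,255));m[:,:150]=0;m[:,440:]=0;m[:160]=0;m[300:]=0
rects(im,C,m,[.014,.026],600)
E
```

```text
t 28.98 tcp [ 492.8 -339.5  211.9] jaw 103.0 tilt 0.14 q6 41.3 F [-0.7  0.  -0.6] w 91.3
SHIFT [ 104.3 -130.3   52. ] rows 3 -> [ 34.8 -43.4] | spin -6.1 rows 1 -> -6.08
[182.4 262.8] 0.014 [487.2 348.4] [ 62.4 124.3] ang 16.5
[182.4 262.8] 0.026 [485.4 344.9] [ 61.6 122.8] ang 16.5
[408.1 201.7] 0.014 [ 631.7 -166.6] [ 62.3 121.6] ang 19.2
[408.1 201.7] 0.026 [ 628.1 -163.7] [ 61.5 120.1] ang 19.2
[359.4 199.5] 0.014 [636.4 -52.5] [119.2  61.7] ang 176.5
[359.4 199.5] 0.026 [632.8 -51.1] [117.7  60.9] ang 176.5
[310.  194.7] 0.014 [647.6  62.8] [ 61.7 119.8] ang 9.8
[310.  194.7] 0.026 [643.8  62.8] [ 60.9 118.3] ang 9.8
```

```bash
python3 -m handwheel '[26,-32.6,0,0,26,-32.6,0,0,26,-32.6,0,0,26,-32.6,0,0,0,0,26,-3,0,0,26,-3,0,0,0,0,0,0,0,0]' && cat >> h.py <<'E'
def batt(fn,zt,r=(60,300,180,460),hs=((8,15,150),(28,90,255))):
    im,C,s=snap("wrist",fn);hsv=cv2.cvtColor(im,cv2.COLOR_BGR2HSV)
    m=cv2.inRange(hsv,*[np.array(h) for h in hs]);mm=np.zeros_like(m);mm[r[0]:r[1],r[2]:r[3]]=m[r[0]:r[1],r[2]:r[3]]
    mm=cv2.morphologyEx(mm,cv2.MORPH_OPEN,np.ones((3,3)))
    cv2.imwrite(f"pics/{fn}m.png",mm)
    return im,C,s,rects(im,C,mm,[zt],800)
E
python3 - <<'E'
from h import *
im,C,s,o=batt("w12",.014)
go(.6317,-.1666,.022,109.1,s)
print(cv2.cvtColor(im,cv2.COLOR_RGB2HSV)[150,320],)
E
```

```text
time: 29.98
ee_pos: [0.5656, -0.1897, 0.1611]
tcp_rot: [0.986, 0.165, -0.0, -0.0]
contact_force: [0.6, -0.3, 0.7]
width: 0.0912
t 29.98 tcp [ 565.6 -189.7  161.1] jaw 109.0 tilt 0.02 q6 51.4 F [ 0.6 -0.3  0.7] w 91.2
SHIFT [ 70.1  -0.3 139.1] rows 2 -> [35.  -0.1] | spin -0.1 rows 1 -> -0.13
[ 22  36 246]
```

View pics/w12.png

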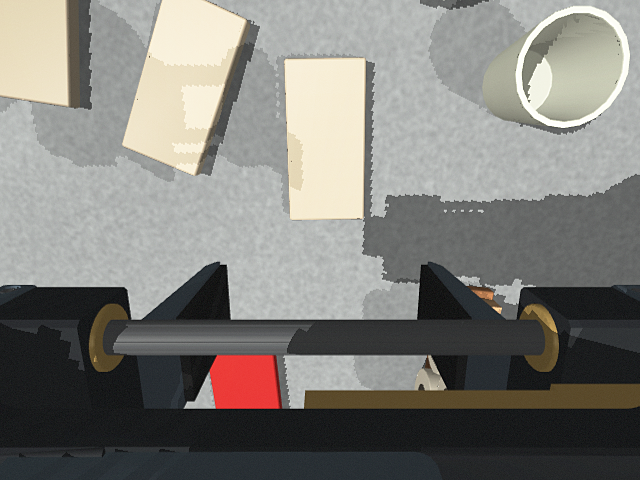

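```bash
sed -i 's/hsv=cv2.cvtColor(im,cv2.COLOR_BGR2HSV)/hsv=cv2.cvtColor(im,cv2.COLOR_RGB2HSV)/' h.py; cat >> h.py <<'E'
def quad(C,m,z,amin=800):
    """top faces: warp-free: contour pixels cast to plane z, then minAreaRect in mm"""
    cs,_=cv2.findContours(m,cv2.RETR_EXTERNAL,cv2.CHAIN_APPROX_NONE)
    for c in cs:
        if cv2.contourArea(c)<amin: continue
        P=(ray(C,c[:,0,:],z)[:,:2]*1000).astype(np.float32)
        r=cv2.minAreaRect(P);b=cv2.boxPoints(r);e=[b[1]-b[0],b[2]-b[1]];L=max(e,key=np.linalg.norm)
        print("centre",np.round(r[0],1),"size",np.round(r[1],1),"ang",round(np.degrees(np.arctan2(L[1],L[0]))%180,1),"px",np.round(c[:,0,:].mean(0)))
E
python3 - <<'E'
from h import *
im=cv2.imread("pics/w12.png")
st=get_state();C=cam("wrist",st)
hsv=cv2.cvtColor(im,cv2.COLOR_BGR2HSV);m=cv2.inRange(hsv,(8,15,150),(28,90,255));m[300:]=0;m[:,:260]=0;m[:,400:]=0
quad(C,m,.014)
E
```

```text
centre [ 632.2 -169.2] size [120.3  60. ] ang 19.6 px [325. 137.]
```

```bash
python3 -m handwheel '[35,1,20,-0.6,35,1,30,0,0,0,40,0,0,0,40,0,0,0,8,0,0,0,0,0]' && python3 -m handwheel '[0,0,0,0,0,0,0,0]' && python3 -c "
from h import *
go(.6322,-.1692,.021,109.6)"
```

```text
time: 30.78
ee_pos: [0.6329, -0.1686, 0.0241]
tcp_rot: [0.985, 0.17, 0.001, 0.0]
contact_force: [0.3, -1.3, 0.4]
width: 0.0911
time: 31.02
ee_pos: [0.6331, -0.1686, 0.025]
tcp_rot: [0.985, 0.17, 0.001, 0.001]
contact_force: [0.2, 0.7, 0.2]
width: 0.0912
t 31.02 tcp [ 633.1 -168.6   25. ] jaw 109.6 tilt 0.18 q6 54.5 F [0.2 0.7 0.2] w 91.2
SHIFT [-1.1  0.3  4. ] rows 1 -> [-1.1  0.3] | spin 0.0 rows 1 -> 0.01
```

```bash
python3 -m handwheel '[-1,0,4.5,0,0,0,0,0]' && python3 -m handwheel '[0,0,0,0,0,0,0,0,0,0,0,0,0,0,0,0,0,0,0,0,0,0,0,0]' -1 35 && python3 -m handwheel '[0,0,-50,0,0,0,-50,0,0,0,-50,0,0,0,0,0,0,0,0,0]'; python3 - <<'E'
from h import *
# hover near the pile: 75 mm back along its axis
a=np.radians(16.5);go(.4865-.075*np.cos(a),.345-.075*np.sin(a),.19,106.5)
snap("wrist","w13")
E
```

```text
time: 31.28
ee_pos: [0.6308, -0.1684, 0.0184]
tcp_rot: [0.985, 0.17, -0.0, -0.0]
contact_force: [-1.1, -0.1, 1.2]
width: 0.0908
time: 32.02
ee_pos: [0.6313, -0.1686, 0.0186]
tcp_rot: [0.985, 0.17, 0.0, 0.0]
contact_force: [0.9, -0.9, -0.6]
width: 0.0599
time: 32.65
ee_pos: [0.6301, -0.1682, 0.1672]
tcp_rot: [0.985, 0.17, -0.001, -0.001]
contact_force: [0.1, 0.1, -2.8]
width: 0.0598
t 32.65 tcp [ 630.1 -168.2  167.2] jaw 109.6 tilt 0.17 q6 54.4 F [ 0.1  0.1 -2.8] w 59.8
SHIFT [ -37.9 -535.8  -21.7] rows 10 -> [ -3.8 -53.6] | spin 3.1 rows 1 -> 3.12
```

View pics/w13.png

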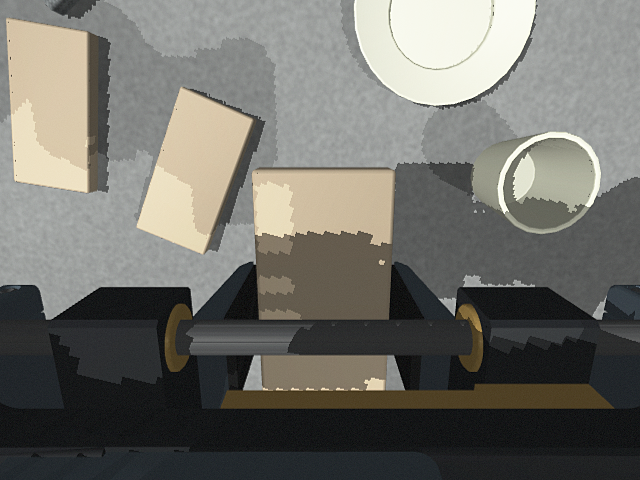

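```bash
python3 - <<'E'
from h import *
go(.381,.314,.25,106.5)
E
```

```text
t 32.7 tcp [ 629.8 -168.1  166.4] jaw 109.6 tilt 0.26 q6 54.4 F [ 0.3 -0.5 -2.6] w 59.7
SHIFT [ -72.7 -537.9  -81.9] rows 10 -> [ -7.3 -53.8] | spin 3.1 rows 1 -> 3.12
```

```bash
python3 -m handwheel '[-7.3,-53.8,-14,0,-7.3,-53.8,-14,0,-7.3,-53.8,-14,0,-7.3,-53.8,-14,0,-7.3,-53.8,-14,0,-7.3,-53.8,-14,0,-7.3,-53.8,0,0,-7.3,-53.8,0,0,-7.3,-53.8,0,0,-7.3,-53.8,0,0,0,0,0,3.1,0,0,0,0,0,0,0,0]' && python3 - <<'E'
from h import *
im,C,s=snap("wrist","w14")
hsv=cv2.cvtColor(im,cv2.COLOR_RGB2HSV);m=cv2.inRange(hsv,(8,15,150),(28,90,255));m[290:]=0;m[:,:230]=0;m[:,420:]=0
quad(C,m,.026); go(.4865,.345,.15,106.5,s); print(s["ee_pos"],s["tcp_rot"])
E
```

```text
time: 34.33
ee_pos: [0.3816, 0.313, 0.2516]
tcp_rot: [0.99, 0.144, -0.001, 0.001]
contact_force: [0.6, -0.0, -2.5]
width: 0.0599
centre [376.7 311.4] size [ 96.1 141.7] ang 106.5 px [318. 209.]
centre [484.8 342.8] size [123.4  59.9] ang 16.4 px [323.  94.]
t 34.33 tcp [381.6 313.  251.6] jaw 106.5 tilt 0.13 q6 111.5 F [ 0.6 -0.  -2.5] w 59.9
SHIFT [109.9  -0.9 101.3] rows 2 -> [54.9 -0.5] | spin 0.0 rows 1 -> 0.02
[0.38162286 0.3130086  0.25155615] [ 9.89623651e-01  1.43679028e-01 -1.01044437e-03  5.88426407e-04]
```

View pics/w14.png

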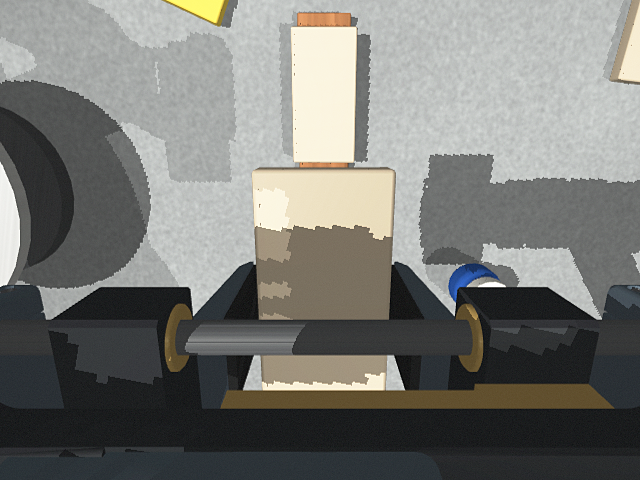

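```bash
python3 -m handwheel '[54,0,0,0,54,0,0,0,0,0,50,0,0,0,50,0,0,0,50,0,0,0,30,0,0,0,12,0,0,0,0,0,0,0,0,0]' && python3 - <<'E'
from h import *
im,C,s=snap("wrist","w15");go(.485,.3436,.0445,106.4,s)
E
```

```text
time: 35.5
ee_pos: [0.4865, 0.345, 0.0623]
tcp_rot: [0.99, 0.144, 0.001, -0.001]
contact_force: [-0.0, -0.4, -2.4]
width: 0.0598
t 35.5 tcp [486.5 345.   62.3] jaw 106.5 tilt 0.19 q6 107.7 F [-0.  -0.4 -2.4] w 59.8
SHIFT [-1.9  0.9 17.7] rows 1 -> [-1.9  0.9] | spin 0.1 rows 1 -> 0.1
```

View pics/w15.png

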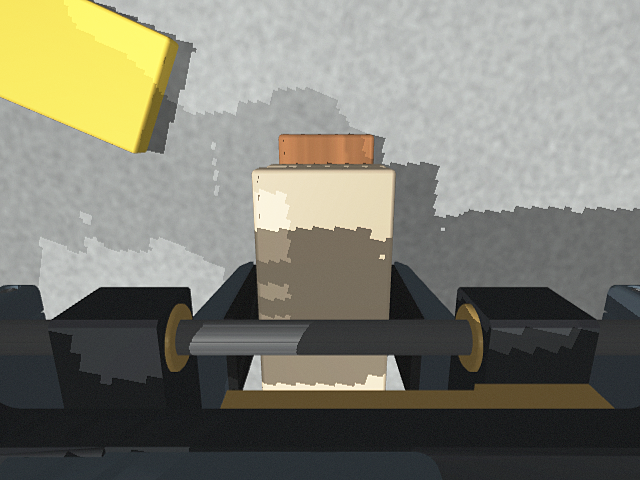

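```bash
python3 -m handwheel '[-1.5,0.9,8,0,0,0,5,0,0,0,2,0,0,0,0,0,0,0,0,0]' && python3 -c "
from h import *
go(.485,.3436,.0445,106.4)"
```

```text
time: 36.17
ee_pos: [0.4843, 0.3432, 0.0458]
tcp_rot: [0.99, 0.144, 0.0, -0.0]
contact_force: [-0.2, 0.3, -2.5]
width: 0.0596
t 36.17 tcp [484.3 343.2  45.8] jaw 106.5 tilt 0.02 q6 107.7 F [-0.2  0.3 -2.5] w 59.6
SHIFT [ 0.8 -0.1  1.3] rows 1 -> [ 0.8 -0.1] | spin 0.1 rows 1 -> 0.13
```

```bash
python3 -m handwheel '[0.8,0,1.3,0,0,0,0.4,0,0,0,0,0]' && python3 -m handwheel '[0,0,0,0,0,0,0,0,0,0,0,0,0,0,0,0]' 1 && python3 -m handwheel '[0,0,-25,0,0,0,-50,0,0,0,-50,0,-40,0,-20,0,-40,0,0,0,0,0,0,0,0,0,0,0]' && python3 - <<'E'
from h import *
im,C,s=snap("wrist","w16")
hsv=cv2.cvtColor(im,cv2.COLOR_RGB2HSV);m=cv2.inRange(hsv,(8,15,150),(28,90,255));m[315:]=0;m[:,:230]=0;m[:,420:]=0
quad(C,m,.040); print(s["ee_pos"],s["tcp_rot"])
E
```

```text
time: 36.55
ee_pos: [0.485, 0.3435, 0.0446]
tcp_rot: [0.99, 0.144, 0.0, -0.0]
contact_force: [-1.6, -0.2, 3.2]
width: 0.0595
time: 37.05
ee_pos: [0.4849, 0.3434, 0.0439]
tcp_rot: [0.99, 0.144, -0.0, -0.0]
contact_force: [0.4, 0.1, 0.1]
width: 0.091
time: 37.92
ee_pos: [0.4088, 0.3209, 0.1892]
tcp_rot: [0.99, 0.144, 0.001, -0.0]
contact_force: [0.8, 1.0, -0.1]
width: 0.0911
centre [485.3 343.1] size [119.4  59.8] ang 16.5 px [323. 123.]
[0.40879411 0.32094276 0.18920139] [ 9.89607617e-01  1.43792379e-01  6.63973059e-04 -2.75496836e-04]
```

View pics/w16.png

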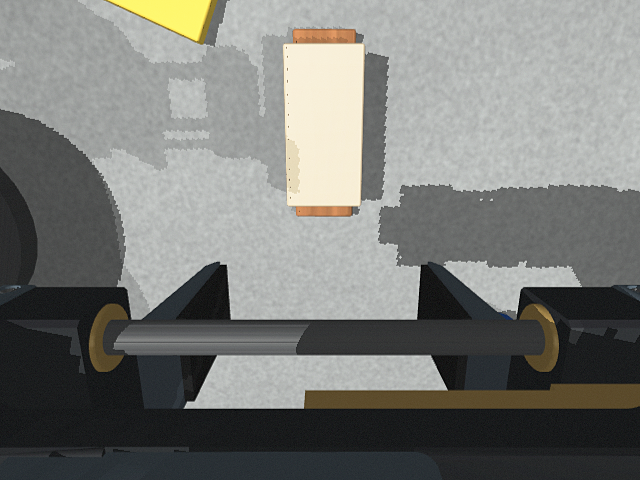

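```bash
python3 - <<'E'
from h import *
im,C,s=snap("top","t3")
hsv=cv2.cvtColor(im,cv2.COLOR_RGB2HSV)
m=cv2.inRange(hsv,(5,20,120),(25,120,255));m[:,:230]=0;m[:,440:]=0;m[:140]=0;m[250:]=0
quad(C,m,.014,400)
go(.566,-.048,.16,86.5)
E
```

```text
centre [636.2 -52.6] size [ 61.1 119.6] ang 176.0 px [359. 200.]
centre [647.2  62.9] size [119.5  61.1] ang 10.3 px [310. 195.]
t 38.02 tcp [409.2 321.  188.8] jaw 106.5 tilt 0.03 q6 110.3 F [-0.9  0.4 -0.3] w 90.9
SHIFT [ 45.5 398.3  28.8] rows 8 -> [ 5.7 49.8] | spin 20.0 rows 3 -> 6.67
```

```bash
python3 -m handwheel '[5.7,49.8,0,0,5.7,49.8,0,0,5.7,49.8,0,0,5.7,49.8,0,0,5.7,49.8,0,0,5.7,49.8,0,0,5.7,49.8,0,0,5.7,49.8,0,0,0,0,14,10,0,0,14,10,0,0,0,0,0,0,0,0]' && python3 - <<'E'
from h import *
im,C,s=snap("wrist","w17")
hsv=cv2.cvtColor(im,cv2.COLOR_RGB2HSV);m=cv2.inRange(hsv,(8,15,150),(28,90,255));m[315:]=0;m[:,:230]=0;m[:,420:]=0
quad(C,m,.014)
go(.636,-.0545,.0205,86,s)
E
```

```text
time: 39.52
ee_pos: [0.5659, -0.0485, 0.1611]
tcp_rot: [1.0, -0.029, 0.0, -0.0]
contact_force: [-0.5, 0.1, -0.1]
width: 0.0911
centre [636.2 -54.9] size [ 59.8 120. ] ang 175.9 px [328. 142.]
t 39.52 tcp [565.9 -48.5 161.1] jaw 86.7 tilt 0.03 q6 87.3 F [-0.5  0.1 -0.1] w 91.1
SHIFT [ 70.2   1.9 140.7] rows 2 -> [35.1  1. ] | spin 0.7 rows 1 -> 0.66
```

View pics/w17.png

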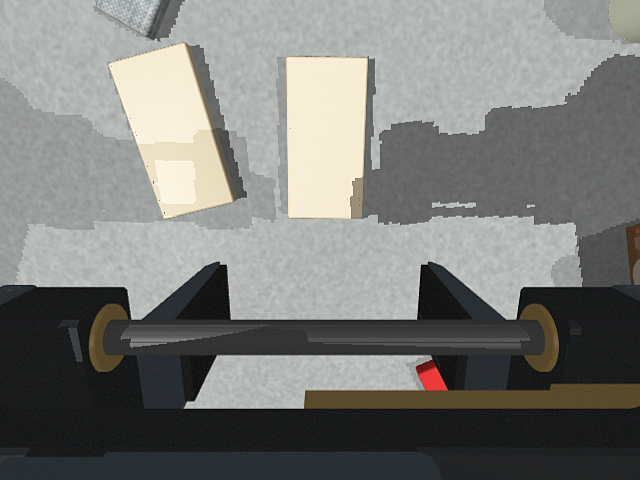

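```bash
python3 -m handwheel '[35,1,20,0.7,35,1,30,0,0,0,40,0,0,0,40,0,0,0,8,0,0,0,0,0,0,0,0,0,0,0,0,0]' && python3 -c "
from h import *
go(.6362,-.0549,.0195,86)"
```

```text
time: 40.58
ee_pos: [0.636, -0.0551, 0.0247]
tcp_rot: [0.999, -0.036, 0.002, 0.0]
contact_force: [1.4, -1.1, -1.0]
width: 0.091
t 40.58 tcp [636.  -55.1  24.7] jaw 85.8 tilt 0.19 q6 88.2 F [ 1.4 -1.1 -1. ] w 91.0
SHIFT [ 0.2 -0.2  5.2] rows 1 -> [ 0.2 -0.2] | spin -0.2 rows 1 -> -0.17
```

```bash
python3 -m handwheel '[0,0,3.5,0,0,0,0,0]' && python3 -m handwheel '[0,0,0,0,0,0,0,0,0,0,0,0,0,0,0,0,0,0,0,0,0,0,0,0]' -1 35 && python3 -c "
from h import *
go(.6362,-.0549,.0195,86)" && python3 -m handwheel '[0,0,-50,0,0,0,-50,0,0,0,-50,0,0,0,-30,0,0,0,0,0]'; python3 - <<'E'
from h import *
go(.485,.3433,.2,106.5)
snap("wrist","w18")
E
```

```text
time: 40.83
ee_pos: [0.6347, -0.055, 0.0194]
tcp_rot: [0.999, -0.036, -0.0, -0.0]
contact_force: [0.2, -0.0, -0.2]
width: 0.0911
time: 41.58
ee_pos: [0.635, -0.055, 0.0194]
tcp_rot: [0.999, -0.036, 0.0, -0.0]
contact_force: [0.7, 1.3, 0.2]
width: 0.0601
t 41.58 tcp [635.  -55.   19.4] jaw 85.8 tilt 0.01 q6 88.2 F [0.7 1.3 0.2] w 60.1
SHIFT [ 1.2 -0.1 -0.1] rows 1 -> [ 1.2 -0.1] | spin -0.2 rows 1 -> -0.18
time: 42.2
ee_pos: [0.636, -0.0553, 0.2017]
tcp_rot: [0.999, -0.036, 0.003, 0.0]
contact_force: [-0.2, 0.1, -3.4]
width: 0.0596
t 42.2 tcp [636.  -55.3 201.7] jaw 85.8 tilt 0.29 q6 88.2 F [-0.2  0.1 -3.4] w 59.6
SHIFT [-179.7 -386.5    0.6] rows 8 -> [-22.5 -48.3] | spin -20.7 rows 3 -> -6.89
```

View pics/w18.png

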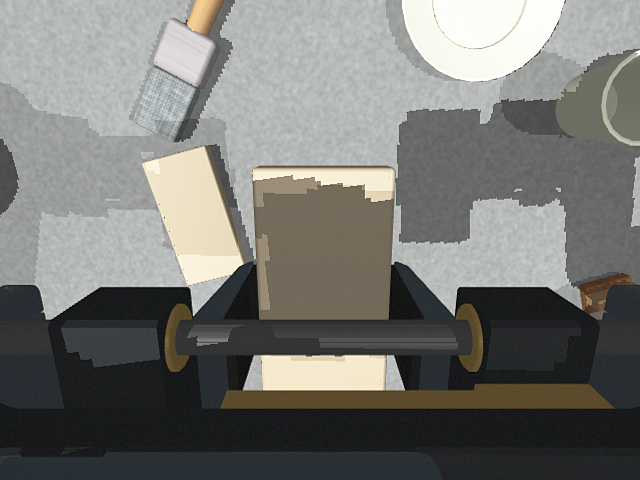

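```bash
python3 -m handwheel '[-22.5,-48.3,0,0,-22.5,-48.3,0,0,-22.5,-48.3,0,0,-22.5,-48.3,0,0,-22.5,-48.3,0,0,-22.5,-48.3,0,0,-22.5,-48.3,0,0,-22.5,-48.3,0,0,0,0,0,-7,0,0,0,-7,0,0,0,-6.7,0,0,0,0,0,0,0,0]' && python3 -c "
from h import *
go(.484,.3433,.0595,106.5)"
```

```text
time: 43.88
ee_pos: [0.4831, 0.343, 0.1979]
tcp_rot: [0.99, 0.143, -0.001, 0.001]
contact_force: [0.3, -1.0, -2.8]
width: 0.0594
t 43.88 tcp [483.1 343.  197.9] jaw 106.4 tilt 0.16 q6 107.8 F [ 0.3 -1.  -2.8] w 59.4
SHIFT [  1.4  -0.2 138.4] rows 1 -> [ 1.4 -0.2] | spin -0.1 rows 1 -> -0.08
```

```bash
python3 -m handwheel '[0,0,50,0,0,0,40,0,0,0,25,0,0,0,10,0,0,0,4,0,0,0,0,0,0,0,0,0]' && python3 -c "
from h import *
go(.4843,.3433,.0595,106.5)"
```

```text
time: 44.75
ee_pos: [0.4842, 0.3438, 0.0716]
tcp_rot: [0.99, 0.144, 0.001, -0.001]
contact_force: [0.0, 0.8, -2.5]
width: 0.06
t 44.75 tcp [484.2 343.8  71.6] jaw 106.5 tilt 0.13 q6 107.8 F [ 0.   0.8 -2.5] w 60.0
SHIFT [-0.1  0.6 12.1] rows 1 -> [-0.1  0.6] | spin 0.0 rows 1 -> 0.01
```

```bash
python3 -m handwheel '[0.4,0.4,5,0,0,0,3,0,0,0,1,0,0,0,0,0,0,0,0,0]' && python3 -c "
from h import *
go(.4843,.3433,.0595,106.5)"
```

```text
time: 45.38
ee_pos: [0.4841, 0.3432, 0.0615]
tcp_rot: [0.99, 0.144, 0.0, -0.0]
contact_force: [-0.5, 0.1, -2.8]
width: 0.0599
t 45.38 tcp [484.1 343.2  61.5] jaw 106.5 tilt 0.01 q6 107.7 F [-0.5  0.1 -2.8] w 59.9
SHIFT [ 0.2 -0.   2. ] rows 1 -> [ 0.2 -0. ] | spin 0.0 rows 1 -> 0.02
```

```bash
python3 -m handwheel '[0,0,1.5,0,0,0,0.7,0,0,0,0,0]' && python3 -m handwheel '[0,0,0,0,0,0,0,0,0,0,0,0,0,0,0,0]' 1 && python3 -m handwheel '[0,0,-25,0,0,0,-50,0,0,0,-50,0,-40,0,-20,0,-40,0,0,0,0,0,0,0,0,0,0,0]' && python3 - <<'E'
from h import *
im,C,s=snap("wrist","w19")
hsv=cv2.cvtColor(im,cv2.COLOR_RGB2HSV);m=cv2.inRange(hsv,(8,15,150),(28,90,255));m[315:]=0;m[:,:230]=0;m[:,420:]=0
quad(C,m,.054)
im,C,s=snap("top","t4")
hsv=cv2.cvtColor(im,cv2.COLOR_RGB2HSV)
m=cv2.inRange(hsv,(5,20,120),(25,120,255));m[:,:230]=0;m[:,440:]=0;m[:140]=0;m[250:]=0
quad(C,m,.014,400)
a=np.radians(10);go(.6472-.07*np.cos(a),.061-.07*np.sin(a),.16,100)
E
```

```text
time: 45.75
ee_pos: [0.484, 0.3432, 0.0594]
tcp_rot: [0.99, 0.144, 0.0, -0.0]
contact_force: [-0.7, 0.0, -0.6]
width: 0.0598
time: 46.25
ee_pos: [0.4841, 0.3432, 0.0593]
tcp_rot: [0.99, 0.144, 0.0, -0.0]
contact_force: [0.1, -0.0, 0.3]
width: 0.091
time: 47.12
ee_pos: [0.4079, 0.3207, 0.2045]
tcp_rot: [0.99, 0.144, 0.001, -0.0]
contact_force: [1.1, -0.3, 0.3]
width: 0.0913
centre [485.2 343. ] size [119.7  59.8] ang 16.5 px [324. 122.]
centre [647.2  62.9] size [119.5  61.1] ang 10.4 px [310. 195.]
t 47.23 tcp [408.3 320.8 204.1] jaw 106.5 tilt 0.03 q6 110.4 F [-0.7 -0.3 -0.5] w 91.4
SHIFT [ 85.7 309.   44.1] rows 6 -> [14.3 51.5] | spin 6.5 rows 1 -> 6.5
```

View pics/w19.png

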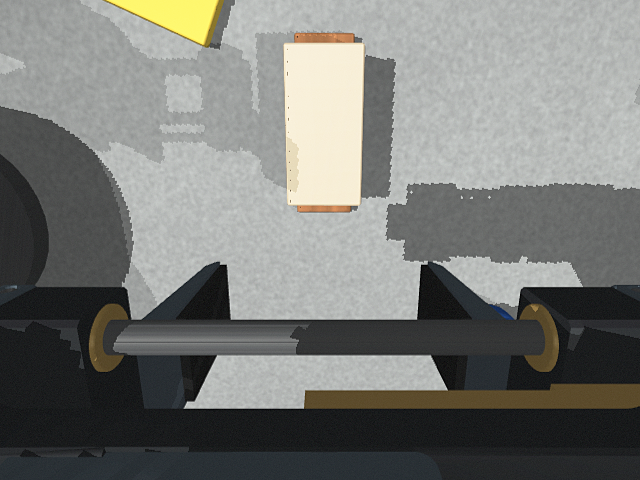

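View pics/t4.png

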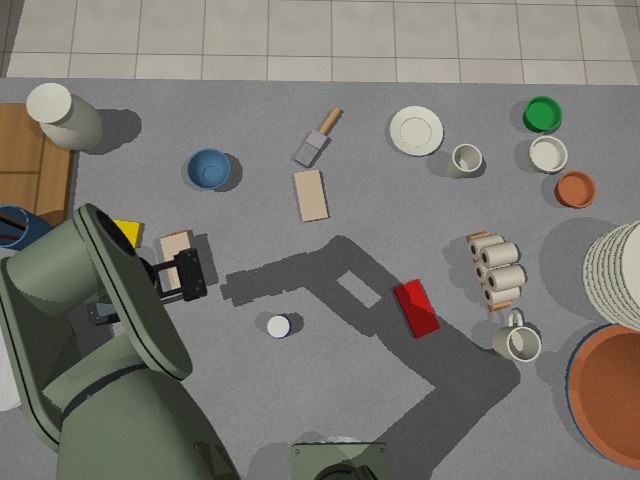

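The second batt lies at (485.2, 343.0) mm at 16.5°, flush with the first, and the pyramid is intact. The last loose batt is at (310,195).

```bash
python3 -m handwheel '[14.3,51.5,0,0,14.3,51.5,0,0,14.3,51.5,0,0,14.3,51.5,0,0,14.3,51.5,0,0,14.3,51.5,0,0,0,0,22,6.5,0,0,22,0,0,0,0,0,0,0,0,0]' && python3 - <<'E'
from h import *
im,C,s=snap("wrist","w20")
hsv=cv2.cvtColor(im,cv2.COLOR_RGB2HSV);m=cv2.inRange(hsv,(8,15,150),(28,90,255));m[315:]=0;m[:,:230]=0;m[:,420:]=0
quad(C,m,.014)
go(.647,.0605,.0195,100.3,s)
E
```

```text
time: 48.48
ee_pos: [0.5784, 0.0486, 0.1607]
tcp_rot: [0.996, 0.087, 0.001, -0.0]
contact_force: [-0.5, 0.7, 0.5]
width: 0.0914
centre [647.5  60.6] size [119.3  59.8] ang 10.4 px [323. 137.]
t 48.48 tcp [578.4  48.6 160.7] jaw 100.0 tilt 0.06 q6 83.6 F [-0.5  0.7  0.5] w 91.4
SHIFT [ 69.5   0.2 141.3] rows 2 -> [34.7  0.1] | spin -0.3 rows 1 -> -0.28
```

View pics/w20.png

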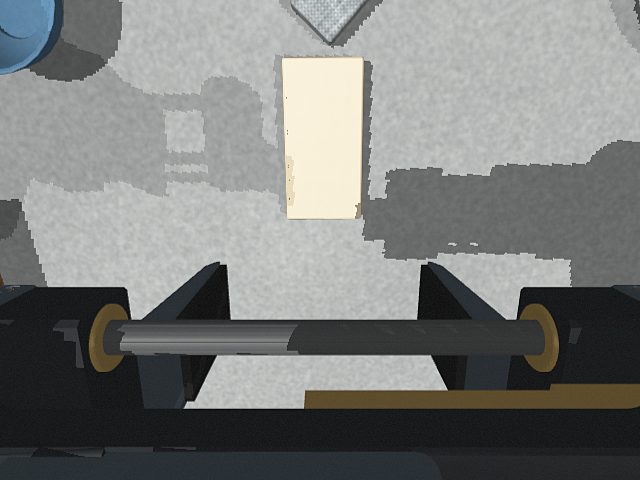

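```bash
python3 -m handwheel '[35,0,20,-0.4,35.3,0,30,0,0,0,40,0,0,0,40,0,0,0,8,0,0,0,0,0,0,0,0,0,0,0,0,0]' && python3 -c "
from h import *
go(.6475,.0606,.0195,100.4)"
```

```text
time: 49.52
ee_pos: [0.6477, 0.0611, 0.0241]
tcp_rot: [0.996, 0.091, 0.002, -0.0]
contact_force: [0.5, 0.7, 0.3]
width: 0.0914
t 49.52 tcp [647.7  61.1  24.1] jaw 100.4 tilt 0.19 q6 84.0 F [0.5 0.7 0.3] w 91.4
SHIFT [-0.4  0.5  4.6] rows 1 -> [-0.4  0.5] | spin 0.0 rows 1 -> 0.02
```

```bash
python3 -m handwheel '[0.4,0,3,0,0,0,0,0]' && python3 -m handwheel '[0,0,0,0,0,0,0,0,0,0,0,0,0,0,0,0,0,0,0,0,0,0,0,0]' -1 35 && python3 -c "
from h import *
go(.6475,.0606,.0195,100.4)" && python3 -m handwheel '[0,0,-50,0,0,0,-50,0,0,0,-50,0,0,0,-30,0,0,0,0,0]'; python3 - <<'E'
from h import *
go(.4841,.3433,.2,106.5)
snap("wrist","w21")
E
```

```text
time: 49.78
ee_pos: [0.647, 0.0611, 0.0193]
tcp_rot: [0.996, 0.091, -0.0, -0.0]
contact_force: [-0.6, -1.1, -0.7]
width: 0.0909
time: 50.52
ee_pos: [0.6471, 0.0611, 0.0192]
tcp_rot: [0.996, 0.091, 0.0, -0.0]
contact_force: [0.5, 0.8, 0.3]
width: 0.0594
t 50.52 tcp [647.1  61.1  19.2] jaw 100.4 tilt 0.01 q6 84.0 F [0.5 0.8 0.3] w 59.4
SHIFT [ 0.3  0.6 -0.3] rows 1 -> [0.3 0.6] | spin 0.0 rows 1 -> 0.03
time: 51.15
ee_pos: [0.6482, 0.0612, 0.2016]
tcp_rot: [0.996, 0.091, 0.003, 0.0]
contact_force: [0.2, 0.5, -2.3]
width: 0.0597
t 51.15 tcp [648.2  61.2 201.6] jaw 100.4 tilt 0.3 q6 84.0 F [ 0.2  0.5 -2.3] w 59.7
SHIFT [-110.4 -307.1    0.9] rows 6 -> [-18.4 -51.2] | spin -6.1 rows 1 -> -6.08
```

View pics/w21.png

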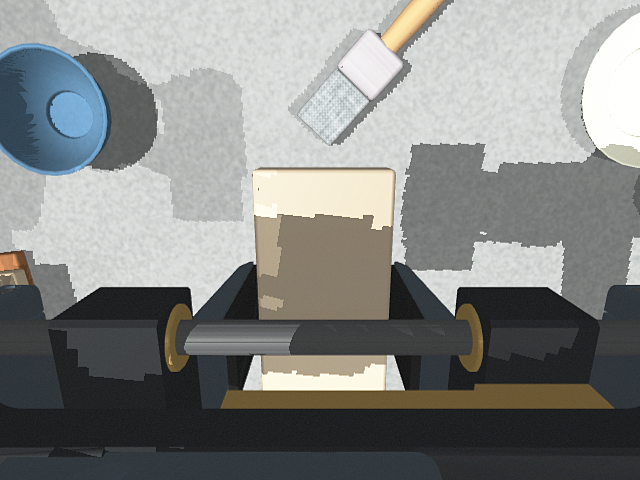

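```bash
python3 -m handwheel '[-18.3,-51.2,0,0,-18.3,-51.2,0,0,-18.3,-51.2,0,0,-18.3,-51.2,0,0,-18.3,-51.2,0,0,-18.3,-51.2,0,0,0,0,0,-6.1,0,0,0,0,0,0,0,0,0,0,0,0]' && python3 -c "
from h import *
go(.4848,.3432,.0732,106.5)"
```

```text
time: 52.45
ee_pos: [0.4837, 0.3426, 0.1987]
tcp_rot: [0.99, 0.143, -0.0, 0.0]
contact_force: [-0.2, -0.3, -2.4]
width: 0.0598
t 52.45 tcp [483.7 342.6 198.7] jaw 106.4 tilt 0.06 q6 107.8 F [-0.2 -0.3 -2.4] w 59.8
SHIFT [  1.3  -0.3 125.4] rows 1 -> [ 1.3 -0.3] | spin -0.1 rows 1 -> -0.1
```

```bash
python3 -m handwheel '[1,0,50,0,0,0,35,0,0,0,20,0,0,0,8,0,0,0,4,0,0,0,0,0,0,0,0,0]' && python3 -c "
from h import *
go(.4848,.3432,.0732,106.5)"
```

```text
time: 53.32
ee_pos: [0.485, 0.344, 0.0832]
tcp_rot: [0.99, 0.144, 0.001, -0.0]
contact_force: [0.0, 0.7, -2.4]
width: 0.0597
t 53.33 tcp [485.  344.   83.2] jaw 106.5 tilt 0.11 q6 107.7 F [ 0.   0.7 -2.4] w 59.7
SHIFT [-0.4  0.7 10. ] rows 1 -> [-0.4  0.7] | spin 0.0 rows 1 -> 0.02
```

```bash
python3 -m handwheel '[0,0.6,4,0,0,0,2.5,0,0,0,1,0,0,0,0,0,0,0,0,0]' && python3 -c "
from h import *
go(.4848,.3432,.0732,106.5)"
```

```text
time: 53.95
ee_pos: [0.4847, 0.3432, 0.0748]
tcp_rot: [0.99, 0.144, 0.0, -0.0]
contact_force: [0.5, 0.2, -1.5]
width: 0.0598
t 53.95 tcp [484.7 343.2  74.8] jaw 106.5 tilt 0.01 q6 107.7 F [ 0.5  0.2 -1.5] w 59.8
SHIFT [0.1 0.  1.6] rows 1 -> [0.1 0. ] | spin 0.0 rows 1 -> 0.03
```

```bash
python3 -m handwheel '[0,0,1.2,0,0,0,0.5,0,0,0,0,0]' && python3 -m handwheel '[0,0,0,0,0,0,0,0,0,0,0,0,0,0,0,0]' 1 && python3 -m handwheel '[0,0,-25,0,0,0,-50,0,0,0,-50,0,-40,0,-20,0,-40,0,0,0,0,0,0,0,0,0,0,0]' && python3 - <<'E'
from h import *
im,C,s=snap("wrist","w22")
hsv=cv2.cvtColor(im,cv2.COLOR_RGB2HSV);m=cv2.inRange(hsv,(8,15,150),(28,90,255));m[315:]=0;m[:,:230]=0;m[:,420:]=0
quad(C,m,.068)
im,C,s=snap("side","s3")
cv2.imwrite("pics/s3c.png",cv2.resize(cv2.imread("pics/s3.png")[170:230,210:330],None,fx=6,fy=6,interpolation=cv2.INTER_CUBIC))
E
```

```text
time: 54.32
ee_pos: [0.4847, 0.3431, 0.0732]
tcp_rot: [0.99, 0.144, 0.0, -0.0]
contact_force: [-0.7, -0.5, -0.9]
width: 0.06
time: 54.82
ee_pos: [0.4847, 0.3431, 0.0731]
tcp_rot: [0.99, 0.144, 0.0, -0.0]
contact_force: [-0.2, 0.6, -0.6]
width: 0.0907
time: 55.7
ee_pos: [0.4085, 0.3206, 0.2183]
tcp_rot: [0.99, 0.144, 0.001, -0.0]
contact_force: [-0.3, 0.3, 0.1]
width: 0.0909
centre [485.  342.8] size [119.8  59.8] ang 16.5 px [323. 124.]
```

View pics/w22.png

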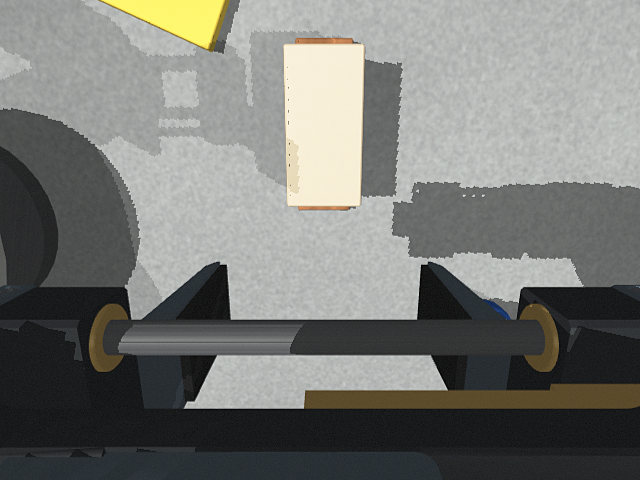

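View pics/s3.png

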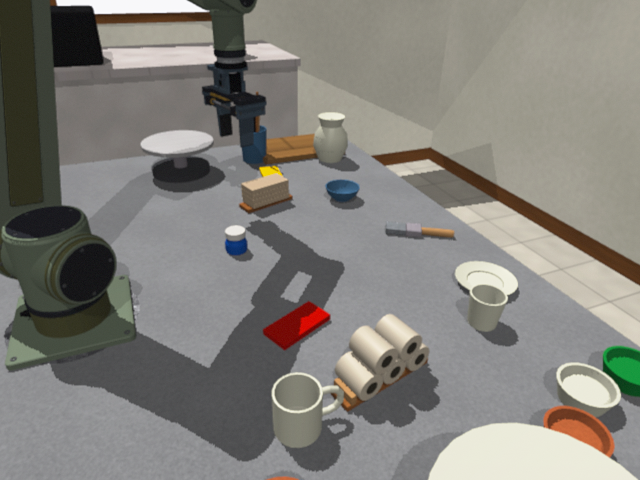

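View pics/s3c.png

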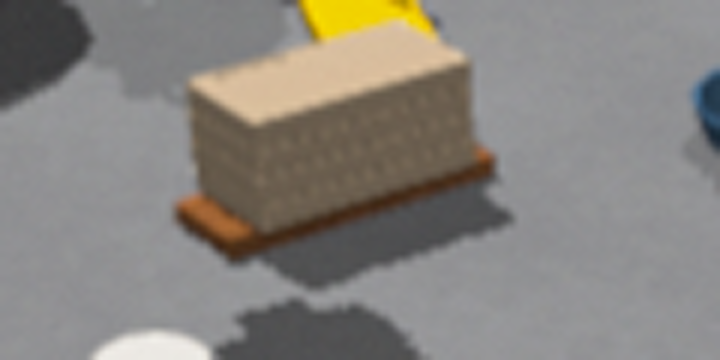

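The side view shows a flush pile, about (265,190), and the pyramid standing at (385,355); the bystanders haven't moved. Handing in now.

```bash
python3 -c "
from rig import *
print(finish_job())"
```

```text
the job is handed in; nothing more can be done
None
```

The pyramid and the batt pile are both built, and I handed the job in at about 56 s of the 210 s allowed. The system gave no verdict.

- **Props:** There were three loose props in this run. One went into the cradle's empty groove and the other two were saddled above, so there is no top prop. The last side view shows all five lying straight with their ends about flush. I measured the bottom three against the cradle's bars at within about 3 mm of its centre line. I checked the upper two only by eye, because a colour-conversion slip left their measurement empty.
- **Batts:** There were three loose batts. The top face of each, measured after I released it, lay within 1 mm of my wrist-camera estimate of the pallet's batt, at 16.5° against 16.4°. The side view shows the pile's edges flush.
- **Disagreements:** The overhead and wrist cameras differ by about 2–3 mm, and the wrist reading of the pallet's batt came out 3 mm too long. Both are inside the 8 mm limit. The first bottom prop read 3 mm nearer the middle than its nominal spot, within the 10 mm limit.
- **Bystanders:** The cup, bowl, jar and mug show no visible movement in the final side view. I saw no knocked batt and no grip slip.

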